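# Raise the sample table with the lever jack and hold it up

### The arm

A 6-joint arm with a two-finger parallel gripper is mounted at the origin on a cart in front of the work surface, level with it; the furniture and walls round the work are solid. World frame = base frame: x ahead of the robot, y to its left, z up, the work surface at z = 0. Lengths are in m, angles in rad, forces in N, time in s.
With the tool pointing down it reaches from about 0.375 to 0.925 m from the base axis. Payload 5.7 kg.
Tool frame: the origin (TCP) lies between the finger pads; the fingertips stand 14 mm ahead of it and the grasp point (between the pads) lies 5 mm behind it (tip_extent is the distance from the TCP to the fingertips, in m); z points along the fingers, y is the direction in which the jaws open and shut (so a half turn about z gives the same grasp; the last joint's range is limited). The gripper opens to 85 mm and grips with 20 to 120 N. Pads are 22 mm wide; open, the fingers measure 114 mm over their backs; the gripper's body (76 mm by 85 mm) begins 54 mm behind the grasp point. The pads swing forward as they close: fully open they stand 13 mm farther back than shut.
Start: joints at [1.2, 0.359, 1.51, -0, 1.272, -0.115], TCP at [0.152, 0.58, 0.245] pointing down, gripper open.
Joint ranges: [-2.97, 2.97], [-1.01, 2.36], [0.21, 2.38], [-0.96, 4.11], [0.2, 2.71], [-2.98, 2.98]. Speed limits (rad/s): [2.39, 2.39, 3.14, 3.14, 3.14, 3.14].

### API

Orientations are given as a rotation vector (axis times angle).
In Python, from bench import sense, get_image, sign_off, silhouettes, pinpoint, tip_extent gives the robot as it stands.
- The arm moves only by the shell command python3 -m creep 'ROWS'. ROWS is JSON, one flat list of numbers, 7 for each row, row after row: the opening, from -1 (shut) to 1 (fully open), so that 0 is half open, then the shift along the tool's x, y, z in cm, then the turn, a rotation vector about the tool's x, y, z in rad. A call has 1 to 20 rows; each row shifts and turns the commanded pose from where the row before left it, along the tool's axes as they then stand; what a row does not reach is not made up. A row lasts 1/8 s, in which the tool goes at most 62.5 mm and 10.7 degrees, less where a joint would pass 70% of its speed; a pose out of reach is approached as far as the arm can. A call with a gripper value outside its range is refused whole. The fingers move at their own pace and stop on an object; the grip force is fixed at half the most. Time passes only in rows, so rows that do not move let the fingers close. It gives the time, the measured TCP pose, the force and the opening at its end, in the units of the state.
- sense(): the state, without advancing time (a new reading comes with each control period).
- get_image(name): name is "side" or "top"; returns a dict with "img" (384x512x3 uint8, red, green, blue), "fx", "fy", "cx", "cy" (pixels), "k1" (the pictures are not rectified: a ray, as slopes to the right and down, at radius r is drawn at 1 + k1 r^2 times it, then the intrinsics apply), "origin" and "rotation" of the camera in the world. Camera axes: x right, y up, looking along -z (the intrinsics and any distortion apply to the point x, -y, -z); pixel columns grow to the right and rows downward; lengths in m; the calibration is good to about 2 mm. A picture is of the moment at which its call begins. There is no depth.
- sign_off(): hands the job in, once; it reports no verdict.
Trained networks look in the newest picture that a camera, given by its name, has taken for a name from the list of things; names that differ only in an ending like _2 or _b are one class to them, and where a whole thing is asked for, a point or a joint stands for the part that bears it (a point fixed in the world has none). Each returns a list of dicts, best first, with "confidence" (0 to 1); they miss things now and then, are a little off and sometimes report something else, mostly with a low value. They report only what shows in the picture. A call takes as long as a camera call. They do not tell look-alikes from the thing itself.
- silhouettes(label, camera): "pixels" (384x512 bool, what is visible of it) and "uv" ([column, row] in pixels, amid what is visible of it).
- pinpoint(label, camera): "uv" ([column, row] in pixels: a listed point, or the origin of a listed thing).
The state is a dict: "t": time; "joint_positions": joint angles; "joint_velocities": joint speeds; "joint_efforts": joint torques, N m; "eef_pos": TCP position; "eef_rot": TCP orientation; "contact_force": force on the tool from outside, world axes, zero at the start; "torque": the same for the moment, N m; "opening": finger opening in m.
Only numpy, scipy, OpenCV 4.12 (cv2) and the standard library are available. Lean on these libraries where they do the work, as an engineer would, in place of code of your own. Each camera call takes 0.05 s, during which the arm holds its last target.

### The job

Set the small brown bottle upright in the middle of the lift stand's table and let go of it, then slide the lever jack along the worktop until its saddle sits centred under the round lift pad on the underside of the table's side lug. Pump the jack handle once as a trial (fully down to its stop, then let it come all the way up again), then press it fully down again and finish while still holding it down, so that the jack alone carries the raised table with the bottle standing on it. Do not lift the table by hand, do not tip the bottle, and leave the other things on the worktop where they are.

Things in the scene. Friction and masses are not known exactly. Their poses are not given: they have to be found in the camera images.
- bottle: the small brown glass bottle with a dark screw cap, 46 mm in diameter, 91 mm tall, about 0.1 kg, standing loose on the worktop (a clearly larger brown bottle stands farther back as a bystander). Origin at the centre of its underside, z up along its axis. Grip it round the straight body, below about 55 mm height.
- lift_table: table of the lift stand: aluminium plate 130 x 130 x 12 mm that slides straight up (0 to 50 mm, about 0.7 kg, sinks by its weight). Origin at the centre of its underside, 103 mm above the worktop when down; z up, x away from the robot. A 50 mm wide lug sticks out on its -y side to 140 mm from the centre, with the lift pad below and a round steel disc with bolt head on top as mark.
- stand: the stand that guides the table, fixed to the worktop, place and yaw as the table's: origin on the worktop below the table's centre. Two upright rods 95 mm from it towards +x, 45 mm either side, 212 mm high. Foot plate under the table, 12 mm thick, x from -60 to +125 mm, y +-75 mm (it does not reach under the pad).
- table_mid (a point): centre of the table's top face, inside a thin 64 mm engraved circle, 115 mm above the worktop when the table is down
- lift_pad (a point): centre of the lower face of the lift pad, a round rubber pad of 30 mm diameter, 13 mm tall, under the lug, 115 mm from the table's centre towards its -y; 90 mm above the worktop when the table is down; it rises with the table
- jack: lever jack, loose, 0.8 kg, slides on the worktop: grey base 70 mm wide (x), 270 mm long (y +35 to -235 mm), 10 mm thick; round housing with the saddle at the +y end, a handle above the base running towards -y, an upright grip post at the -y end. Origin on the worktop right below the saddle's centre, z up. At yaw 0 handle and post lie to the robot's right of the saddle.
- jack_post (a point): centre of the top of the jack's upright grip post, at y = -220 mm in the jack's frame, 75 mm above the worktop. The post is a flat bar 16 mm thick along the jack's x, 24 mm along its y, free from 18 to 75 mm height: grip it across x to push and turn the jack.
- saddle_top (a point): centre of the jack's saddle top, a flat disc of 42 mm diameter; 80 mm above the worktop with the handle up (10 mm below the lift pad), rises 45 mm when the handle goes fully down, in proportion to the handle's angle (75 mm a rad), so the table rises 35 mm
- jack_handle (a joint): angle of the jack's handle: 0 = up at rest (0.65 rad above level), 0.6 = fully down on its stop (0.05 rad above level). It turns about a level axis along the jack's x at y = -35, z = 45 mm of the jack's frame. A spring returns it when let go: about 3 N at its end to start it, 8 to 13 N to hold it down with the table raised.
- handle_end (a point): centre of the upper face of the flat rubber paddle at the handle's end (36 mm wide, 42 mm long, 10 mm thick), the place to press; 112 mm from the handle's axis, 5 mm above its centre line. Handle up: about 117 mm above the worktop at y = -121 mm of the jack's frame; down: about 56 mm at y = -147 mm
- big_bottle: bystander: large brown bottle, 68 mm in diameter, 145 mm tall, loose; origin at the centre of its underside
- beaker: bystander: small empty glass beaker, 59 x 55 x 67 mm, loose; origin at the centre of its underside
- stopper: bystander: brown rubber stopper, 28 mm, 24 mm tall, loose; origin at the centre of its underside
- boat: bystander: white square weigh boat, 78 x 78 x 18 mm, loose; origin at the centre of its underside
- bench_timer: bystander: small bench timer lying flat, 58 x 64 x 18 mm, loose; origin at the centre of its underside
Not all that is in view belongs to the job. Leave any orange or yellow look-alike of the bottle alone.

How it is judged:
On the way, in this order (a step that is already met when the one before it is completed fails the run):
1. the bottle stands upright, let go, in the middle of the table (horizontal distance between bottle and table_mid below 0.03 m and angle between bottle's own z axis and vertical below 0.12 rad and contact force between bottle and lift_table above 0.2 N and contact force between the fingers and bottle below 0.1 N), for 0.2 s.
2. the jack's saddle is centred under the lift pad, handle still up (horizontal distance between saddle_top and lift_pad below 0.012 m and value of joint jack_handle below 0.1 rad and angle between jack's own z axis and vertical below 0.03 rad), for 0.2 s.
3. trial stroke: the handle is pressed fully down and the jack raises the table (value of joint jack_handle above 0.55 rad and height (world z) of lift_pad above 0.117 m and contact force between jack and lift_table above 2 N and horizontal distance between saddle_top and lift_pad below 0.012 m), for 0.1 s.
4. the handle has come all the way up again and the table is down (value of joint jack_handle below 0.06 rad and height (world z) of lift_pad below 0.093 m), for 0.1 s.
At the end, for the whole second after the job is handed in: Handle held down by the robot (over 0.55 rad, over 1 N); saddle within 12 mm of the pad centre, carrying the table raised at least 27 mm; robot off table and bottle; bottle still and upright within 30 mm of the table's centre; jack flat (all of step 1 and all of step 3 and contact force between any of the fingers, the arm and jack above 1 N and contact force between each of the fingers, the arm and lift_table below 0.3 N and contact force between the arm and bottle below 0.1 N and linear speed of each of bottle, lift_table below 0.02 m/s and angle between jack's own z axis and vertical below 0.04 rad); the arm keeps its last pose, push and grip.
It fails at once if the bottle is tipped (angle between bottle's own z axis and vertical above 0.6 rad).
It fails at once if the table is lifted by the robot's hand instead of the jack (height (world z) of lift_pad above 0.1 m and contact force between any of the fingers, the arm and lift_table above 2 N).
It fails at once if another thing on the worktop is pushed away (distance of any of big_bottle, beaker, stopper, boat, bench_timer from where it was at the start of the episode above 0.04 m).
It also fails if it takes over 72 s, if anything falls off the work surface, if the arm or the gripper's body presses on something with over 40 N, if the wrist force passes 120 N, or if a joint passes its speed limit or range.

## Working session

There is one attempt and no reset: what is moved stays moved. The work goes in short steps, Python scripts to look and compute and a shell command to move; the robot and the scene stay as the last step left them, time stands still between calls to the robot, and variables do not carry over. Pictures are saved under pics/ and viewed, and the job is handed in when it is done.

```bash
ls; mkdir -p pics; cat > h.py <<'E'
import numpy as np, cv2
from bench import *
def save(cam,name,scale=1.5):
    d=get_image(cam); im=cv2.cvtColor(d["img"],cv2.COLOR_RGB2BGR)
    cv2.imwrite("pics/"+name,cv2.resize(im,None,fx=scale,fy=scale)); return d
def ray(d,uv):
    K=np.array([[d["fx"],0,d["cx"]],[0,d["fy"],d["cy"]],[0,0,1.]])
    p=cv2.undistortPoints(np.array([[uv]],float),K,np.array([d["k1"],0,0,0,0.]))[0,0]
    v=np.array(d["rotation"]).reshape(3,3)@np.array([p[0],-p[1],-1.])
    return np.array(d["origin"]),v/np.linalg.norm(v)
def atz(d,uv,z):
    o,v=ray(d,uv); return o+v*(z-o[2])/v[2]
def tri(d1,u1,d2,u2):
    o1,a=ray(d1,u1);o2,b=ray(d2,u2)
    s=np.linalg.lstsq(np.c_[a,-b],o2-o1,rcond=None)[0]
    p,q=o1+a*s[0],o2+b*s[1]; return (p+q)/2,np.linalg.norm(p-q)
def proj(d,P):
    R=np.array(d["rotation"]).reshape(3,3);c=R.T@(np.array(P)-np.array(d["origin"]))
    x=c[0]/-c[2];y=-c[1]/-c[2];f=1+d["k1"]*(x*x+y*y)
    return np.array([d["fx"]*x*f+d["cx"],d["fy"]*y*f+d["cy"]])
E
python3 - <<'E'
from h import *
ds=save("side","s0.png");dt=save("top","t0.png")
s=sense();print(s["t"],s["eef_pos"],s["eef_rot"],s["opening"],s["contact_force"],tip_extent)
D=dict(side=ds,top=dt)
for n in D: print(n,D[n]["origin"],D[n]["fx"],D[n]["k1"])
for l in ["bottle","big_bottle","lift_table","table_mid","lift_pad","jack","jack_post","saddle_top","handle_end","stand","beaker","stopper","boat","bench_timer"]:
    r={}
    for c in D:
        r[c]=pinpoint(l,c)
        print(l,c,[(np.round(x["uv"],1).tolist(),round(x["confidence"],2)) for x in r[c][:3]])
    if r["side"] and r["top"]: print("   tri",tri(ds,r["side"][0]["uv"],dt,r["top"][0]["uv"]))
print(sense()["t"])
E
```

```text
pics
0.1 [0.15160772 0.57992043 0.24451872] [-4.00611686e-01 -3.11553414e+00  2.60635794e-03] 0.08542738495787486 [-0.61494475 -0.08525017 -0.48012806] 0.014
side [-0.17235785 -0.01752997  0.91795111] 396.9281515449429 -0.03897635506785435
top [0.50645995 0.09059776 1.57528821] 410.6386849849897 -0.06402357386314404
bottle side [([281.0, 194.7], 0.77), ([374.4, 201.7], 0.67), ([362.9, 179.8], 0.65)]
bottle top [([271.4, 175.4], 0.69), ([339.8, 155.4], 0.69), ([303.8, 235.6], 0.6)]Traceback (most recent call last):
  File "<stdin>", line 11, in <module>
  File "h.py", line 14, in tri
    o1,a=ray(d1,u1);o2,b=ray(d2,u2)
         ~~~^^^^^^^
  File "h.py", line 9, in ray
    v=np.array(d["rotation"]).reshape(3,3)@np.array([p[0],-p[1],-1.])
      ~~~~~~~~~~~~~~~~~~~~~~~~~~~~~~~^^^^^
ValueError: cannot reshape array of size 3 into shape (3,3)
```

```bash
sed -i 's/np.array(d\["rotation"\]).reshape(3,3)/cv2.Rodrigues(np.array(d["rotation"],float))[0]/' h.py
python3 - <<'E'
from h import *
ds=get_image("side");dt=get_image("top")
D=dict(side=ds,top=dt)
for l in ["bottle","big_bottle","lift_table","table_mid","lift_pad","jack","jack_post","saddle_top","handle_end","stand","beaker","stopper","boat","bench_timer"]:
    r={}
    for c in D:
        r[c]=pinpoint(l,c)
        print(l,c,[(np.round(x["uv"],1).tolist(),round(x["confidence"],2)) for x in r[c][:3]])
    for a in r["side"][:3]:
      for b in r["top"][:3]:
        p,e=tri(ds,a["uv"],dt,b["uv"])
        if e<0.02: print("   tri",p.round(4),e.round(4))
print(sense()["t"])
E
```

```text
bottle side [([330.2, 254.7], 0.86), ([362.7, 179.8], 0.7), ([282.8, 194.5], 0.56)]
bottle top [([339.6, 152.7], 0.71), ([343.4, 179.3], 0.64), ([274.9, 179.3], 0.44)]
   tri [ 0.7826 -0.2433 -0.0056] 0.0093
   tri [0.6678 0.0099 0.0162] 0.014
big_bottle side [([331.9, 177.3], 0.73), ([346.1, 198.5], 0.61), ([280.8, 191.4], 0.56)]
big_bottle top [([311.2, 150.6], 0.68)]
   tri [ 0.7884 -0.138  -0.0116] 0.0008
lift_table side [([171.5, 190.5], 0.58)]
lift_table top [([184.0, 199.9], 0.98), ([216.0, 199.4], 0.52)]
   tri [0.5764 0.3339 0.0917] 0.0008
table_mid side [([172.8, 184.7], 0.58), ([345.7, 198.2], 0.26)]
table_mid top [([186.4, 197.7], 0.85)]
   tri [0.5828 0.3255 0.1102] 0.0052
lift_pad side [([209.9, 191.4], 0.76)]
lift_pad top [([217.2, 198.2], 0.71)]
   tri [0.585  0.2181 0.0928] 0.0082
jack side [([239.4, 259.5], 0.97), ([263.4, 205.2], 0.34)]
jack top [([242.3, 240.9], 0.88)]
   tri [ 0.4302  0.1191 -0.0072] 0.0031
jack_post side [([279.1, 192.5], 0.77)]
jack_post top [([272.7, 191.8], 0.98)]
   tri [0.6152 0.0196 0.0798] 0.0124
saddle_top side [([236.9, 240.8], 0.47)]
saddle_top top [([244.5, 246.6], 0.52)]
   tri [0.4145 0.1133 0.1023] 0.0065
handle_end side [([267.1, 206.5], 0.71)]
handle_end top [([257.7, 214.9], 0.66)]
   tri [0.5304 0.0592 0.1089] 0.0143
stand side [([175.3, 208.3], 0.59)]
stand top [([189.2, 201.0], 0.93)]
   tri [0.5752 0.3305 0.0157] 0.0077
beaker side [([344.5, 197.7], 0.93)]
beaker top [([322.6, 178.7], 0.75)]
   tri [ 0.6765 -0.1765  0.0142] 0.0065
stopper side [([247.6, 175.7], 0.58), ([347.2, 199.4], 0.26)]
stopper top [([234.9, 160.1], 0.61)]
boat side [([188.1, 260.9], 0.78)]
boat top [([206.4, 249.3], 0.97)]
   tri [0.3958 0.2533 0.0144] 0.0039
bench_timer side [([123.6, 255.0], 0.93)]
bench_timer top [([156.7, 247.5], 0.67)]
   tri [0.3975 0.441  0.0073] 0.0101
1.7
```

View pics/s0.png

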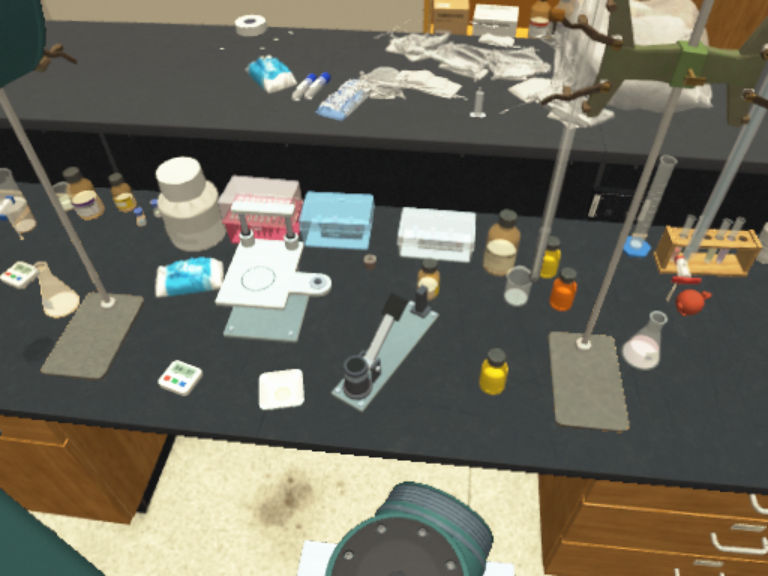

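View pics/t0.png

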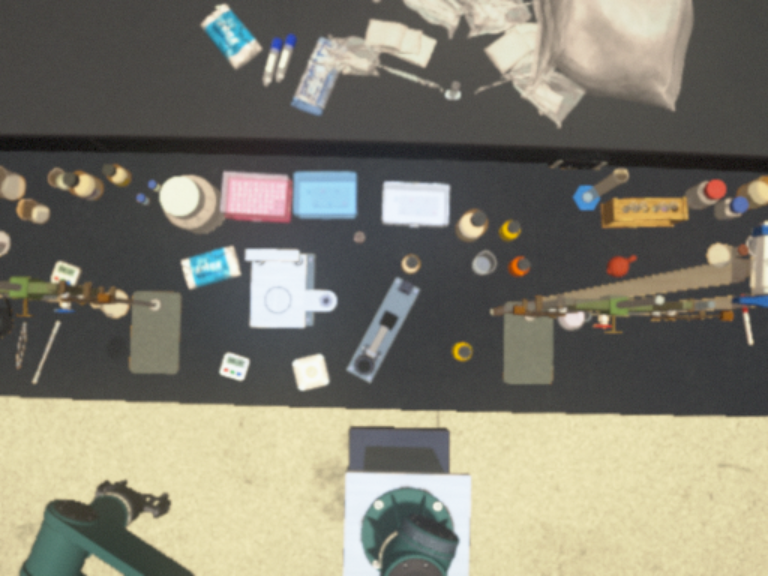

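```bash
cat >> h.py <<'E'
def crop(d,name,x0,y0,x1,y1,s,pts=[]):
    im=cv2.cvtColor(d["img"],cv2.COLOR_RGB2BGR)[y0:y1,x0:x1]
    im=cv2.resize(im,None,fx=s,fy=s,interpolation=cv2.INTER_CUBIC)
    for p in pts: cv2.circle(im,(int((p[0]-x0+.5)*s),int((p[1]-y0+.5)*s)),2,(0,0,255),-1)
    cv2.imwrite("pics/"+name,im)
E
python3 - <<'E'
from h import *
import pickle
ds=get_image("side");dt=get_image("top")
pickle.dump((ds,dt),open("f0.pkl","wb"))
crop(ds,"s1.png",140,120,300,275,5);crop(dt,"t1.png",155,150,295,260,5.5)
for c in ("side","top"):
  for x in silhouettes("bottle",c):
    m=x["pixels"];ys,xs=np.nonzero(m);print(c,np.round(x["uv"],1),round(x["confidence"],2),m.sum(),xs.min(),xs.max(),ys.min(),ys.max())
E
```

```text
side [330.4 249.7] 0.85 451 320 338 232 262
side [367.4 176. ] 0.79 236 360 371 159 185
side [375.1 192.2] 0.68 381 366 383 178 206
side [285.6 182.7] 0.67 285 278 293 172 198
top [345.7 175.9] 0.65 141 339 352 171 182
top [340.4 153.2] 0.62 151 333 346 147 159
top [307.7 230.1] 0.49 133 301 314 228 239
top [270.  176.1] 0.46 165 266 280 168 182
```

View pics/s1.png

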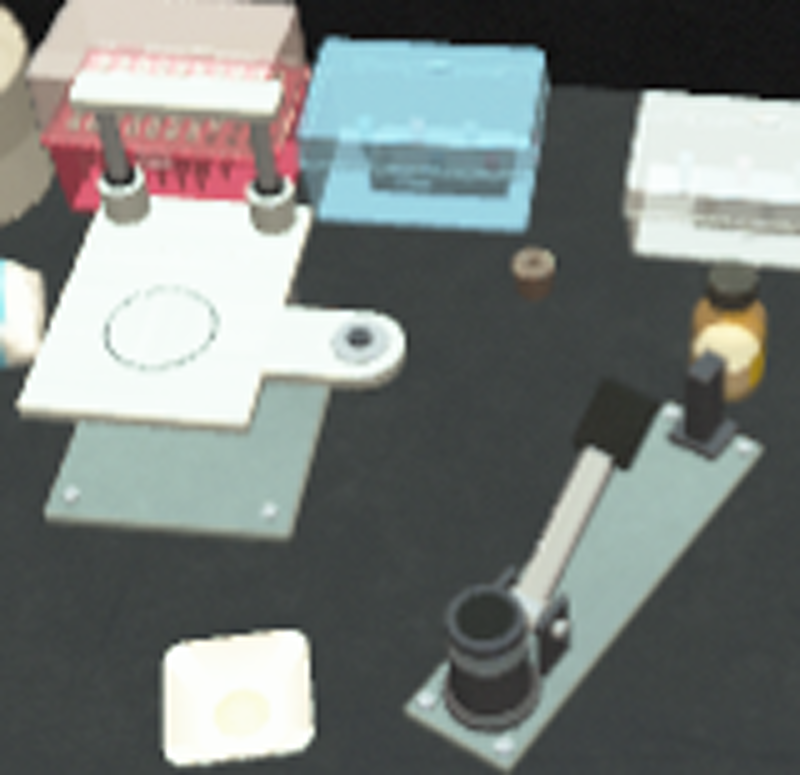

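View pics/t1.png

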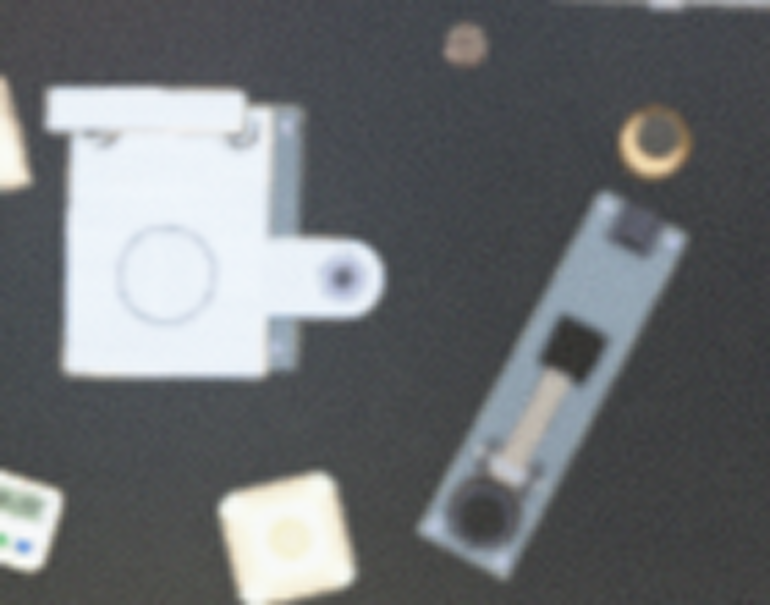

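```bash
python3 - <<'E'
from h import *
import pickle
ds,dt=pickle.load(open("f0.pkl","rb"))
S=lambda x,y:((x+.5)/5-.5+140,(y+.5)/5-.5+120)
T=lambda x,y:((x+.5)/5.5-.5+155,(y+.5)/5.5-.5+150)
F=dict(mid=((161,328),(166,275),.115),bolt=((359,338),(343,277),.12),saddle=((487,612),(482,510),.08),post=((709,358),(637,220),.075),
 botcap=((735,278),(658,133),.091),paddle=((620,418),(576,348),.117),
 c1=((405,712),(416,532),.01),c2=((510,770),(505,580),.01),c3=((762,448),(690,237),.01),c4=((668,403),(605,190),.01))
for k,(a,b,z) in F.items():
    a=S(*a);b=T(*b);p,e=tri(ds,a,dt,b)
    print(k,p.round(4),e.round(4),"side@z",atz(ds,a,z)[:2].round(4),"top@z",atz(dt,b,z)[:2].round(4))
# tilt of big table corners: table yaw
print('table edge yaw top', [atz(dt,T(*q),.115)[:2].round(3).tolist() for q in ((63,375),(268,378))])
m=[x for x in silhouettes("bottle","top")]
E
```

```text
mid [0.5763 0.3282 0.1144] 0.0007 side@z [0.5757 0.3283] top@z [0.5764 0.3277]
bolt [0.5782 0.2134 0.1174] 0.0014 side@z [0.5756 0.2134] top@z [0.5782 0.2125]
saddle [0.4288 0.1195 0.0765] 0.0007 side@z [0.4262 0.1193] top@z [0.429  0.1191]
post [0.6242 0.0207 0.0751] 0.0021 side@z [0.6245 0.0197] top@z [0.6241 0.0218]
botcap [0.6816 0.0095 0.0859] 0.0008 side@z [0.6764 0.0089] top@z [0.6809 0.0101]
paddle [0.5368 0.0615 0.1151] 0.0014 side@z [0.535 0.062] top@z [0.5369 0.0609]
c1 [0.4087 0.1656 0.0051] 0.0004 side@z [0.4056 0.1644] top@z [0.4089 0.1655]
c2 [0.3776 0.103  0.0078] 0.0002 side@z [0.3763 0.1026] top@z [0.3777 0.1031]
c3 [ 0.6186 -0.0169  0.0062] 0.0034 side@z [ 0.615  -0.0152] top@z [ 0.6185 -0.0184]
c4 [0.6497 0.0432 0.0052] 0.0035 side@z [0.6451 0.0446] top@z [0.6495 0.0416]
table edge yaw top [[0.51, 0.392], [0.512, 0.259]]
```

```bash
cat >> h.py <<'E'
def R0(): return cv2.Rodrigues(np.array(sense()["eef_rot"],float))[0]
def to(x,y,z,ang=None):
    "tool-frame cm shift from measured pose to target; ang=tool y heading deg"
    s=sense();R=R0();d=R.T@(np.array([x,y,z])-s["eef_pos"])*100
    h=np.degrees(np.arctan2(R[1,1],R[0,1]))
    print("t",s["t"],"at",np.round(s["eef_pos"],4),"toolyhead",round(h,2),"tilt",np.degrees(np.arccos(-R[2,2])).round(2),"F",np.round(s["contact_force"],1),"op",round(s["opening"],4))
    print(" shift cm",d.round(2),"len",np.linalg.norm(d).round(2), "" if ang is None else "turn about tool z (rad) %.3f"%np.radians(-((ang-h+90)%180-90)))
E
python3 -c "
from h import *
to(.679,.0095,.20,78)
ds=get_image('side');dt=get_image('top')
a=silhouettes('stopper','side');b=silhouettes('stopper','top')
for q in b: print(q['uv'],q['confidence'],atz(dt,q['uv'],.024))
for q in a: print(q['uv'],q['confidence'],atz(ds,q['uv'],.012))
"
```

```text
t 1.95 at [0.1518 0.5805 0.2453] toolyhead 75.34 tilt 0.01 F [-0.1 -0.8  0.4] op 0.0851
 shift cm [-65.45 -41.9    4.53] len 77.84 turn about tool z (rad) -0.046
[188.3, 193.9] 0.75 [0.60270852 0.32994345 0.024     ]
[255.2, 222.7] 0.59 [0.50125469 0.07346617 0.024     ]
[237.5, 159.0] 0.45 [0.74116909 0.14770109 0.024     ]
[246.8, 169.3] 0.44 [0.77085765 0.14441349 0.012     ]
```

```bash
python3 -m creep '[1,-5,-3.2,0,0,0,0, 1,-5,-3.2,0,0,0,0, 1,-5,-3.2,0,0,0,0, 1,-5,-3.2,0,0,0,0, 1,-5,-3.2,0,0,0,0, 1,-5,-3.2,0,0,0,0, 1,-5,-3.2,0,0,0,0, 1,-5,-3.2,0,0,0,0, 1,-5,-3.2,0,0,0,0, 1,-5,-3.2,0,0,0,0, 1,-5,-3.2,0,0,0,0, 1,-5,-3.2,2,0,0,0, 1,-5,-3.2,2,0,0,-0.046, 1,0,0,0,0,0,0]'; python3 -c "
from h import *
to(.679,.0095,.20,78)
d=save('side','s2.png')
crop(d,'s2.png',220,100,350,230,5);d=get_image('top');crop(d,'t2.png',220,120,340,230,5)"
```

```text
t: 3.9
eef_pos: [0.6769, 0.0099, 0.2029]
eef_rot: [-0.335, -3.122, 0.002]
contact_force: [-1.5, 0.7, -0.2]
opening: 0.0856
t 3.9 at [0.6769 0.0099 0.2029] toolyhead 77.77 tilt 0.11 F [-1.5  0.7 -0.2] op 0.0856
 shift cm [-0.22  0.    0.29] len 0.36 turn about tool z (rad) -0.004
```

View pics/s2.png

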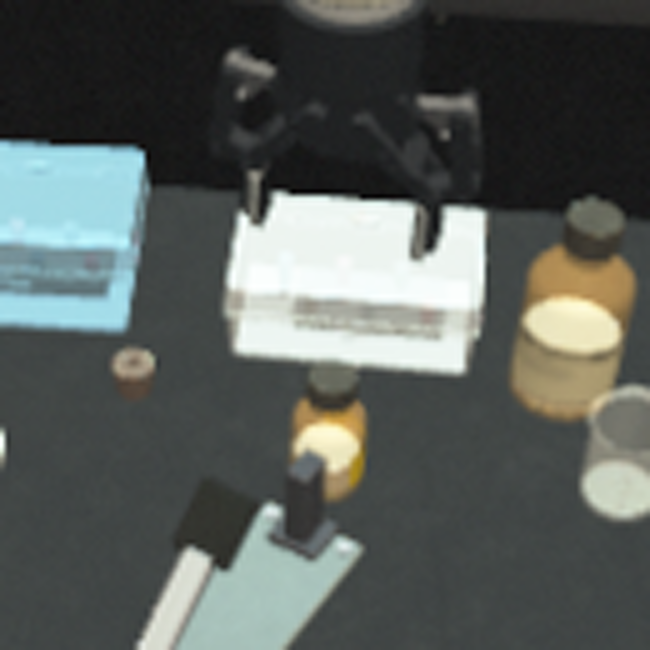

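View pics/t2.png

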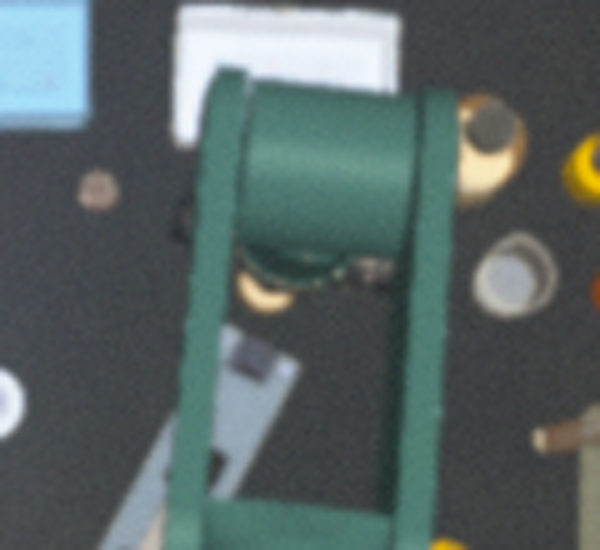

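The side view shows the open fingers straddling the bottle's line (bottle at about side pixel (286,187)). I'll descend and grip.

```bash
python3 -m creep '[1,-0.2,0,3.6,0,0,0, 1,0,0,4,0,0,0, 1,0,0,4,0,0,0, 1,0,0,3,0,0,0, 1,0,0,2,0,0,0, 1,0,0,0,0,0,0, -1,0,0,0,0,0,0, -1,0,0,0,0,0,0, -1,0,0,0,0,0,0, -1,0,0,0,0,0,0, -1,0,0,0,0,0,0]'; python3 -c "
from h import *
to(.679,.0095,.037,78)"
```

```text
t: 5.38
eef_pos: [0.6782, 0.0131, 0.0413]
eef_rot: [0.329, 3.122, -0.0]
contact_force: [-1.5, -1.5, 5.3]
opening: 0.0437
t 5.375 at [0.6782 0.0131 0.0413] toolyhead 77.97 tilt 0.14 F [-1.5 -1.5  5.3] op 0.0437
 shift cm [-0.15 -0.33  0.43] len 0.56 turn about tool z (rad) -0.001
```

```bash
python3 -m creep '[-1,0,0,-1,0,0,0, -1,0,0,-3,0,0,0, -1,0,0,-5,0,0,0, -1,0,0,-5,0,0,0, -1,0,0,-4,0,0,0, -1,0,0,0,0,0,0]'; python3 -c "
from h import *
to(.5765,.328,.2213,78)
d=get_image('side');crop(d,'s3.png',220,70,350,230,4)
"
```

```text
t: 6.12
eef_pos: [0.6798, 0.0131, 0.2245]
eef_rot: [0.328, 3.116, 0.0]
contact_force: [-0.5, -0.8, -1.0]
opening: 0.0436
t 6.125 at [0.6798 0.0131 0.2245] toolyhead 77.98 tilt 0.5 F [-0.5 -0.8 -1. ] op 0.0436
 shift cm [16.66 28.65  0.21] len 33.14 turn about tool z (rad) -0.000
```

View pics/s3.png

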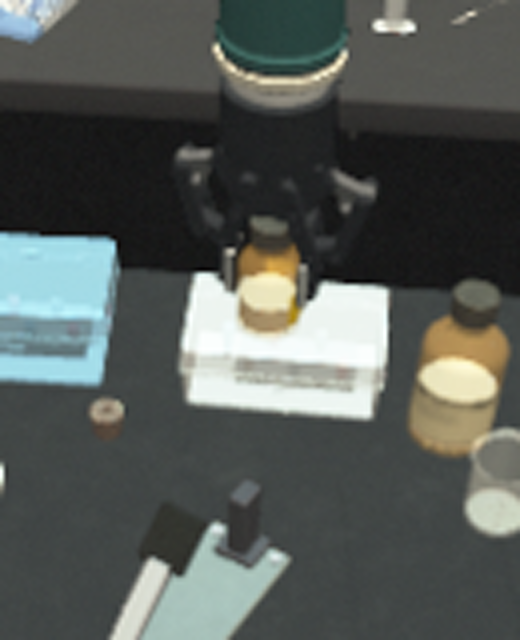

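```bash
python3 -m creep '[-1,0.8,1.4,0,0,0,0, -1,1.5,2.6,0,0,0,0, -1,1.8,3,0,0,0,0, -1,1.8,3,0,0,0,0, -1,1.8,3,0,0,0,0, -1,1.8,3.1,0,0,0,0, -1,1.8,3.1,0,0,0,0, -1,1.8,3.1,0,0,0,0, -1,1.6,2.8,0,0,0,0, -1,1.2,2.2,0,0,0,0, -1,0.8,1.3,0,0,0,0, -1,0,0,0,0,0,0, -1,0,0,0,0,0,0]'; python3 -c "
from h import *
to(.5765,.328,.158,78)
d=get_image('side');crop(d,'s4.png',120,70,270,230,4);d=get_image('top');crop(d,'t4.png',150,140,260,230,6)
"
```

```text
t: 7.8
eef_pos: [0.5733, 0.327, 0.2189]
eef_rot: [-0.329, -3.124, 0.002]
contact_force: [-0.4, -0.5, -0.9]
opening: 0.0433
t 7.8 at [0.5733 0.327  0.2189] toolyhead 77.97 tilt 0.07 F [-0.4 -0.5 -0.9] op 0.0433
 shift cm [-0.29  0.17  6.09] len 6.1 turn about tool z (rad) -0.001
```

View pics/s4.png

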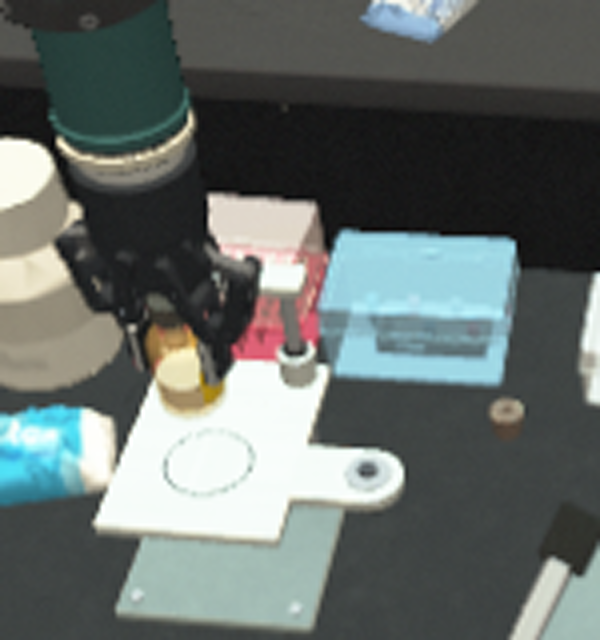

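View pics/t4.png

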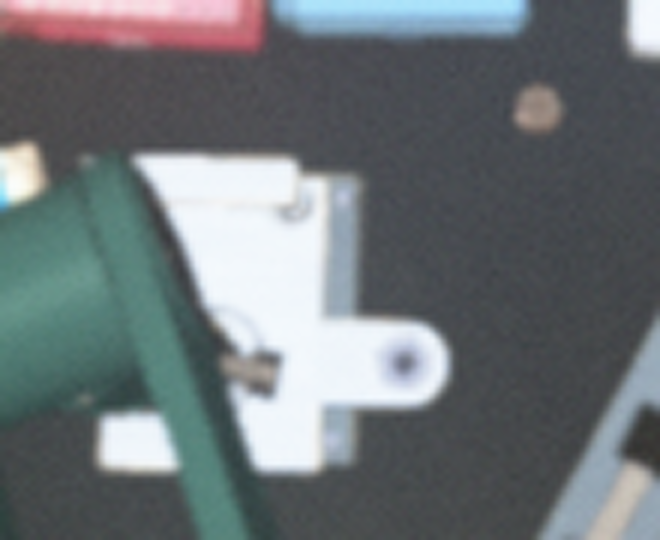

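```bash
python3 -m creep '[-1,-0.2,0.1,1.5,0,0,0, -1,0,0,2,0,0,0, -1,0,0,1.5,0,0,0, -1,0,0,0.8,0,0,0, -1,0,0,0.3,0,0,0, -1,0,0,0,0,0,0]'; python3 -c "
from h import *
to(.5765,.328,.156,78)"
```

```text
t: 8.65
eef_pos: [0.5758, 0.3285, 0.1585]
eef_rot: [0.329, 3.124, 0.0]
contact_force: [0.4, 0.5, -1.7]
opening: 0.0435
t 8.65 at [0.5758 0.3285 0.1585] toolyhead 77.98 tilt 0.02 F [ 0.4  0.5 -1.7] op 0.0435
 shift cm [-0.08 -0.03  0.25] len 0.27 turn about tool z (rad) -0.000
```

```bash
python3 -m creep '[-1,0,0,0.1,0,0,0, -1,0,0,0.1,0,0,0, -1,0,0,0,0,0,0]';python3 -m creep '[-1,0,0,0.1,0,0,0, -1,0,0,0,0,0,0]'
```

```text
t: 9.02
eef_pos: [0.5756, 0.3284, 0.1566]
eef_rot: [0.329, 3.124, 0.0]
contact_force: [-0.6, 0.4, -2.2]
opening: 0.0436
t: 9.28
eef_pos: [0.5757, 0.3284, 0.1563]
eef_rot: [0.329, 3.124, 0.0]
contact_force: [-2.2, -1.6, 5.0]
opening: 0.0436
```

```bash
python3 -m creep '[-0.2,0,0,0,0,0,0, 0.2,0,0,0,0,0,0, 1,0,0,0,0,0,0, 1,0,0,0,0,0,0, 1,0,0,0,0,0,0, 1,0,0,-1,0,0,0, 1,0,0,-3,0,0,0, 1,0,0,-5,0,0,0, 1,0,0,-5,0,0,0, 1,0,0,0,0,0,0]'; python3 -c "
from h import *
d=get_image('side');crop(d,'s5.png',120,70,270,230,4)
to(.624,.021,.2,63.4)"
```

```text
t: 10.52
eef_pos: [0.5783, 0.3296, 0.3017]
eef_rot: [0.328, 3.115, 0.008]
contact_force: [0.5, -0.3, 0.2]
opening: 0.0851
t 10.575 at [0.5769 0.329  0.2987] toolyhead 77.98 tilt 0.33 F [-0.7 -0.8 -0.5] op 0.0854
 shift cm [-10.97 -29.18   9.82] len 32.68 turn about tool z (rad) 0.255
```

View pics/s5.png

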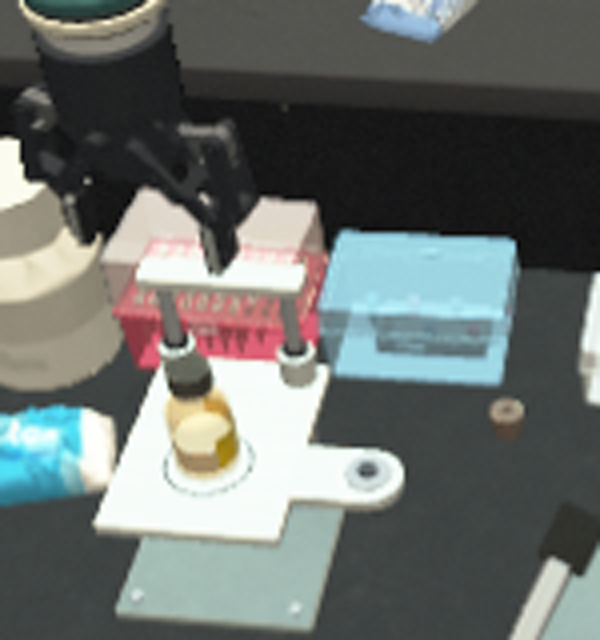

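Bottle stands upright inside the circle (side pixel ≈ (171,185)). Next, the jack post.

```bash
python3 -m creep '[1,-0.8,-2.2,0,0,0,0, 1,-1.7,-4.5,0,0,0,0, 1,-1.7,-4.5,0,0,0,0, 1,-1.7,-4.5,0,0,0,0, 1,-1.7,-4.5,1,0,0,0, 1,-1.7,-4.5,4,0,0,0, 1,-1.7,-4.5,4,0,0,0.128, 1,0,0,1,0,0,0.128, 1,0,0,0,0,0,0, 1,0,0,0,0,0,0]'; python3 -c "
from h import *
to(.624,.021,.2,63.4)
d=get_image('side');crop(d,'s6.png',200,100,330,270,4)"
```

```text
t: 11.82
eef_pos: [0.622, 0.0198, 0.1954]
eef_rot: [-0.721, -3.057, 0.0]
contact_force: [-0.2, 0.5, -0.2]
opening: 0.0859
t 11.825 at [0.622  0.0198 0.1954] toolyhead 63.46 tilt 0.03 F [-0.2  0.5 -0.2] op 0.0859
 shift cm [-0.12  0.19 -0.46] len 0.51 turn about tool z (rad) 0.001
```

View pics/s6.png

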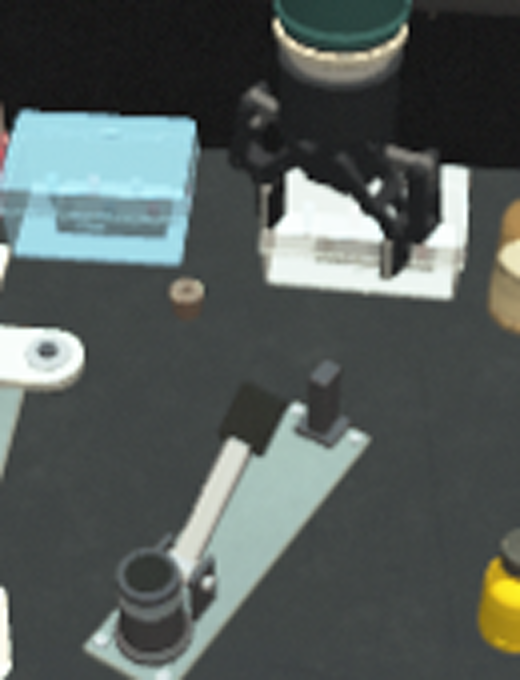

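```bash
python3 -m creep '[1,-0.1,0.2,3,0,0,0, 1,0,0,4,0,0,0, 1,0,0,4,0,0,0, 1,0,0,2.5,0,0,0, 1,0,0,1.3,0,0,0, 1,0,0,0,0,0,0, -0.3,0,0,0,0,0,0, -1,0,0,0,0,0,0, -1,0,0,0,0,0,0, -1,0,0,0,0,0,0, -1,0,0,0,0,0,0, -1,0,0,0,0,0,0]'; python3 -c "
from h import *
to(.624,.021,.045,63.4)
d=get_image('side');crop(d,'s7.png',140,120,300,275,5)
d=get_image('top');crop(d,'t7.png',155,150,295,260,5.5)"
```

```text
t: 13.38
eef_pos: [0.6244, 0.0209, 0.0481]
eef_rot: [0.724, 3.056, -0.001]
contact_force: [-0.8, -2.2, 5.6]
opening: 0.0155
t 13.375 at [0.6244 0.0209 0.0481] toolyhead 63.36 tilt 0.06 F [-0.8 -2.2  5.6] op 0.0155
 shift cm [ 0.04 -0.01  0.31] len 0.31 turn about tool z (rad) -0.001
```

View pics/s7.png

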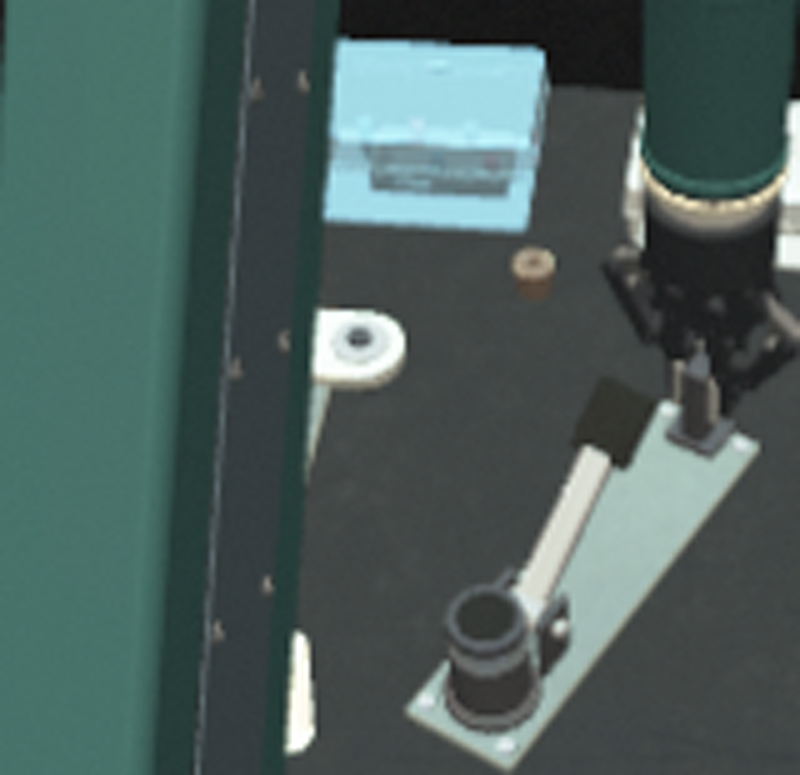

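View pics/t7.png

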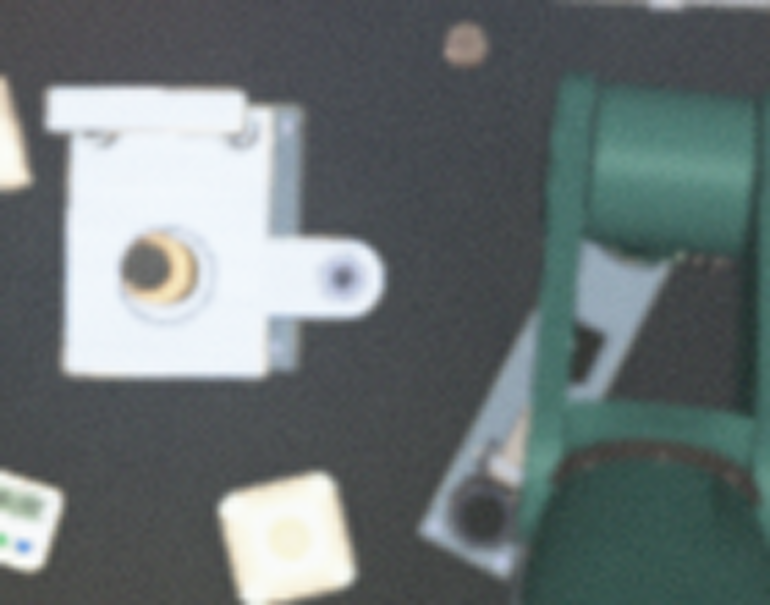

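```bash
python3 - <<'E'
import numpy as np
h=63.36; w=np.array([-4.7,-5.1])
for i in range(16):
    d=w/10 if i<10 else w*0
    s,c=np.sin(np.radians(h)),np.cos(np.radians(h))
    print(i,round(h,1),round(-s*d[0]+c*d[1],2),round(c*d[0]+s*d[1],2)); h-=3.96
E
```

```text
0 63.4 0.19 -0.67
1 59.4 0.14 -0.68
2 55.4 0.1 -0.69
3 51.5 0.05 -0.69
4 47.5 0.0 -0.69
5 43.6 -0.05 -0.69
6 39.6 -0.09 -0.69
7 35.6 -0.14 -0.68
8 31.7 -0.19 -0.67
9 27.7 -0.23 -0.65
10 23.8 0.0 -0.0
11 19.8 0.0 -0.0
12 15.8 0.0 -0.0
13 11.9 0.0 -0.0
14 7.9 0.0 -0.0
15 4.0 0.0 -0.0
```

First half, then a look.

```bash
python3 -m creep '[-1,0,0,-0.3,0,0,0, -1,0.19,-0.67,0,0,0,0.069, -1,0.14,-0.68,0,0,0,0.069, -1,0.1,-0.69,0,0,0,0.069, -1,0.05,-0.69,0,0,0,0.069, -1,0,-0.69,0,0,0,0.069, -1,-0.05,-0.69,0,0,0,0.069, -1,-0.09,-0.69,0,0,0,0.069, -1,-0.14,-0.68,0,0,0,0.069, -1,0,0,0,0,0,0]'; python3 -c "
from h import *
to(.577,-.030,.05,0)
d=get_image('side');crop(d,'s8.png',140,120,300,275,5)
d=get_image('top');crop(d,'t8.png',155,150,295,260,5.5)"
```

```text
t: 14.72
eef_pos: [0.5856, -0.0195, 0.0498]
eef_rot: [-1.53, -2.742, 0.001]
contact_force: [-0.9, 1.2, -5.7]
opening: 0.0153
t 14.725 at [ 0.5856 -0.0195  0.0498] toolyhead 31.66 tilt 0.1 F [-0.9  1.2 -5.7] op 0.0153
 shift cm [-0.44 -1.28 -0.02] len 1.35 turn about tool z (rad) 0.553
```

View pics/s8.png

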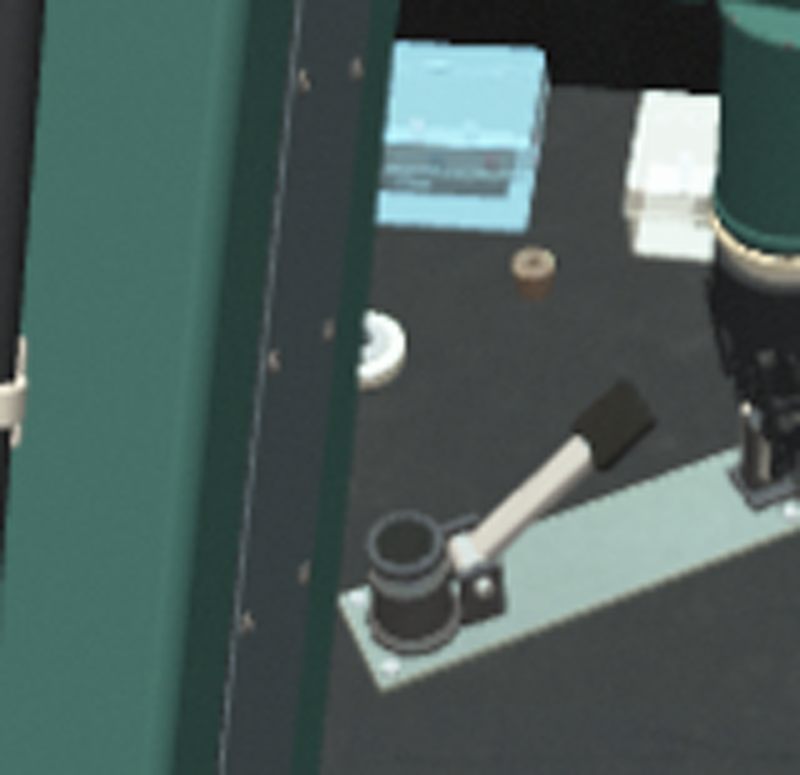

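View pics/t8.png

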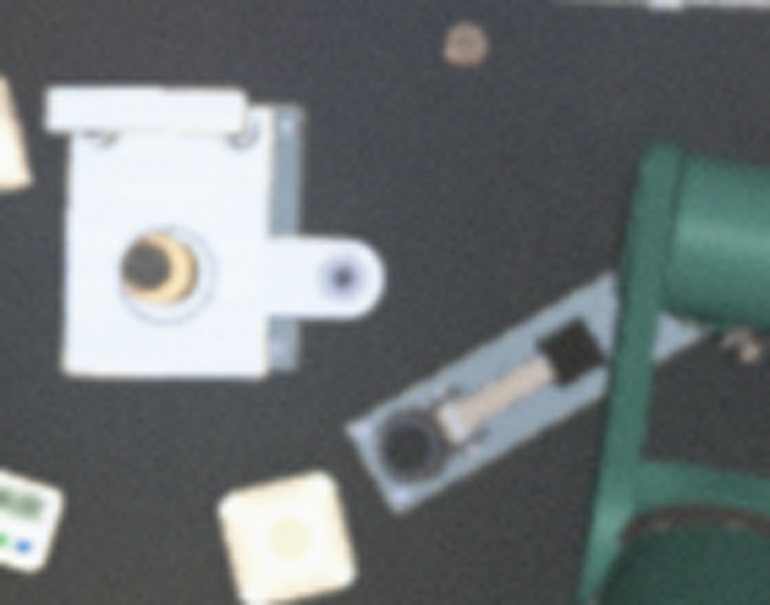

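```bash
python3 -m creep '[-1,-0.22,-0.64,0.15,0,0,0.069, -1,-0.2,-0.6,0,0,0,0.069, -1,0,0,0,0,0,0.069, -1,0,0,0,0,0,0.069, -1,0,0,0,0,0,0.069, -1,0,0,0,0,0,0.069, -1,0,0,0,0,0,0.069, -1,0,0,0,0,0,0.07, -1,0,0,0,0,0,0, -1,0,0,0,0,0,0]'; python3 -c "
from h import *
to(.577,-.0075,.05,0)
d=get_image('side');crop(d,'s9.png',140,120,300,275,5)
d=get_image('top');crop(d,'t9.png',155,150,295,260,5.5)"
```

```text
t: 16.08
eef_pos: [0.5781, -0.029, 0.049]
eef_rot: [-2.22, -2.223, -0.001]
contact_force: [0.0, 2.4, -4.3]
opening: 0.0156
t 16.075 at [ 0.5781 -0.029   0.049 ] toolyhead 0.08 tilt 0.03 F [ 0.   2.4 -4.3] op 0.0156
 shift cm [ 2.15 -0.11 -0.1 ] len 2.15 turn about tool z (rad) 0.001
```

View pics/s9.png

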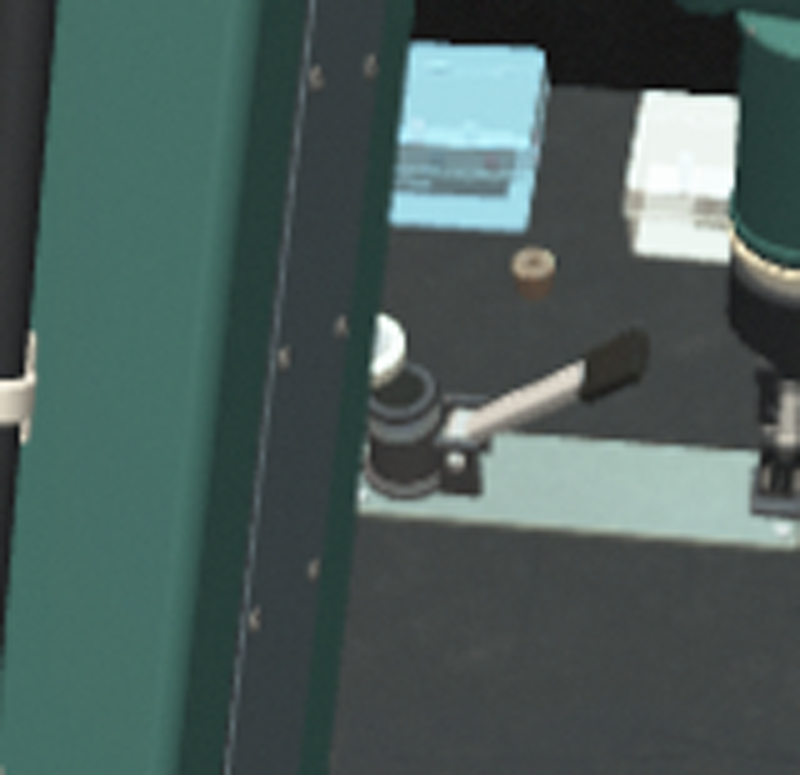

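View pics/t9.png

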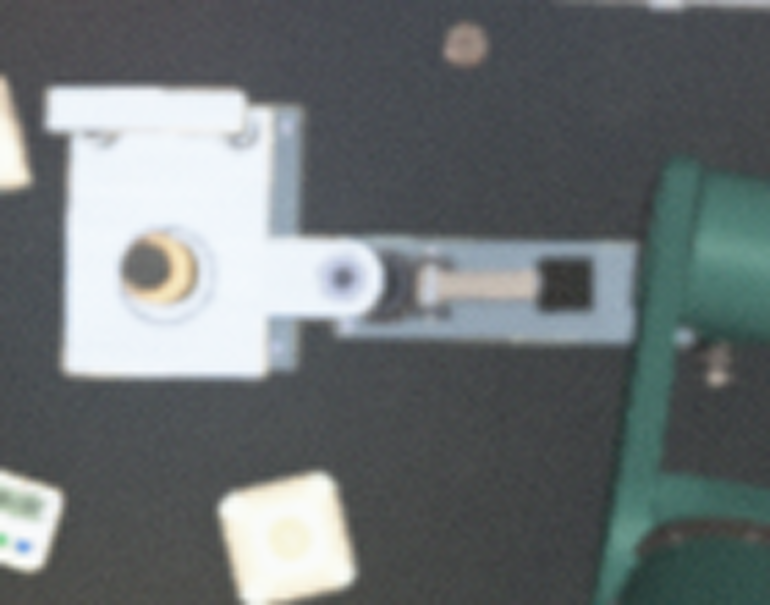

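```bash
python3 - <<'E'
from h import *
ds=get_image("side");dt=get_image("top")
S=lambda x,y:((x+.5)/5-.5+140,(y+.5)/5-.5+120)
T=lambda x,y:((x+.5)/5.5-.5+155,(y+.5)/5.5-.5+150)
print("paddle top",atz(dt,T(566,285),.115), "side",atz(ds,S(616,368),.115))
for q in ((335,336),(640,342),(637,242),(410,238),(335,335)): print("base",atz(dt,T(*q),.01)[:2].round(4))
for q in ((358,515),(800,549),(760,450),(500,432)): print("base side",atz(ds,S(*q),.01)[:2].round(4))
print("saddle side",atz(ds,S(398,393),.08)[:2].round(4))
print("lug tip",atz(dt,T(384,278),.115)[:2].round(4),"bolt",atz(dt,T(343,277),.12)[:2].round(4))
print(sense()["t"])
for l in("saddle_top","lift_pad","handle_end","jack"):
  for c,d,z in(("side",ds,{"saddle_top":.08,"lift_pad":.09,"handle_end":.117,"jack":0}[l]),("top",dt,{"saddle_top":.08,"lift_pad":.09,"handle_end":.117,"jack":0}[l])):
    for r in pinpoint(l,c)[:1]: print(l,c,r["confidence"],atz(d,r["uv"],z)[:2].round(4))
E
```

```text
paddle top [0.57746073 0.06844786 0.115     ] side [0.57336387 0.06850381 0.115     ]
base [0.5425 0.2259]
base [0.5445 0.0145]
base [0.6139 0.0184]
base [0.6121 0.1761]
base [0.5432 0.2259]
base side [0.5368 0.2169]
base side [ 0.5406 -0.0418]
base side [ 0.6133 -0.0141]
base side [0.6101 0.1439]
saddle side [0.5726 0.194 ]
lug tip [0.5786 0.1864] bolt [0.5782 0.2125]
16.275
saddle_top side 0.43 [0.5845 0.193 ]
saddle_top top 0.52 [0.5759 0.1933]
lift_pad side 0.61 [0.5846 0.2138]
lift_pad top 0.93 [0.5898 0.2108]
handle_end side 0.82 [0.5696 0.0653]
handle_end top 0.62 [0.5774 0.3116]
jack side 0.93 [0.5704 0.1899]
jack top 0.79 [0.5843 0.197 ]
```

```bash
python3 -m creep '[-1,0.4,0,0,0,0,0, -1,0.5,0,0,0,0,0, -1,0.5,0,0,0,0,0, -1,0.5,0,0,0,0,0, -1,0.3,0,0,0,0,0, -1,0,0,0,0,0,0, -1,0,0,0,0,0,0]'; python3 -c "
from h import *
to(.577,-.007,.05,0)
d=get_image('side');crop(d,'s10.png',140,120,300,275,5)
d=get_image('top');crop(d,'t10.png',155,150,295,260,5.5)"
```

```text
t: 17.55
eef_pos: [0.5776, -0.0068, 0.0488]
eef_rot: [-2.221, -2.22, -0.0]
contact_force: [0.1, 2.5, -5.0]
opening: 0.0156
t 17.55 at [ 0.5776 -0.0068  0.0488] toolyhead -0.02 tilt 0.05 F [ 0.1  2.5 -5. ] op 0.0156
 shift cm [-0.02 -0.06 -0.12] len 0.13 turn about tool z (rad) -0.000
```

View pics/s10.png

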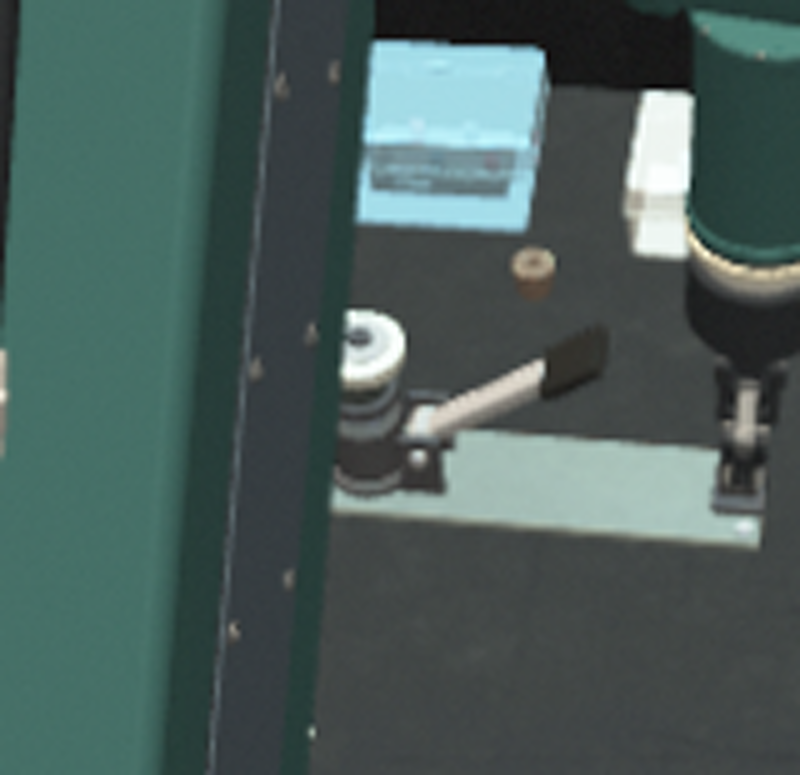

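View pics/t10.png

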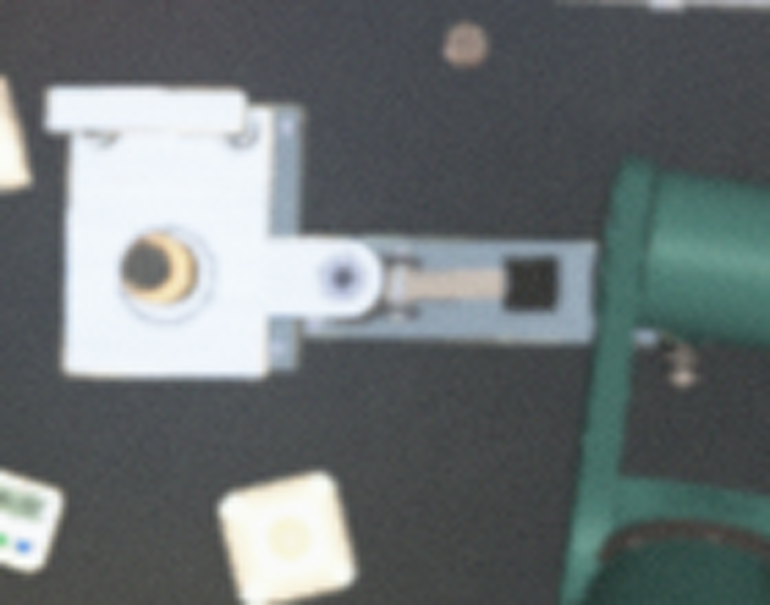

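```bash
python3 -m creep '[-1,0,0,0.3,0,0,0, -1,0,0,0,0,0,0, -0.4,0,0,0,0,0,0, 0,0,0,0,0,0,0, 0,0,0,0,0,0,0, 0,0,0,0,0,0,0, 0,0,0,-2,0,0,0, 0,0,0,-4,0,0,0, 0,0,0,-5,0,0,0, -1,0,0,-4,0,0,0, -1,0,0,0,0,0,0]'; python3 - <<'E'
from h import *
to(.578,.092,.15,0)
ds=get_image('side');crop(ds,'s11.png',140,120,300,275,5)
dt=get_image('top');crop(dt,'t11.png',155,150,295,260,5.5)
E
```

```text
t: 19.02
eef_pos: [0.5804, -0.0077, 0.1995]
eef_rot: [2.217, 2.217, 0.007]
contact_force: [0.5, 0.7, -1.0]
opening: 0.0072
t 19.025 at [ 0.5804 -0.0077  0.1995] toolyhead 0.0 tilt 0.42 F [ 0.5  0.7 -1. ] op 0.0072
 shift cm [ 9.98 -0.28  4.94] len 11.13 turn about tool z (rad) 0.000
```

View pics/s11.png

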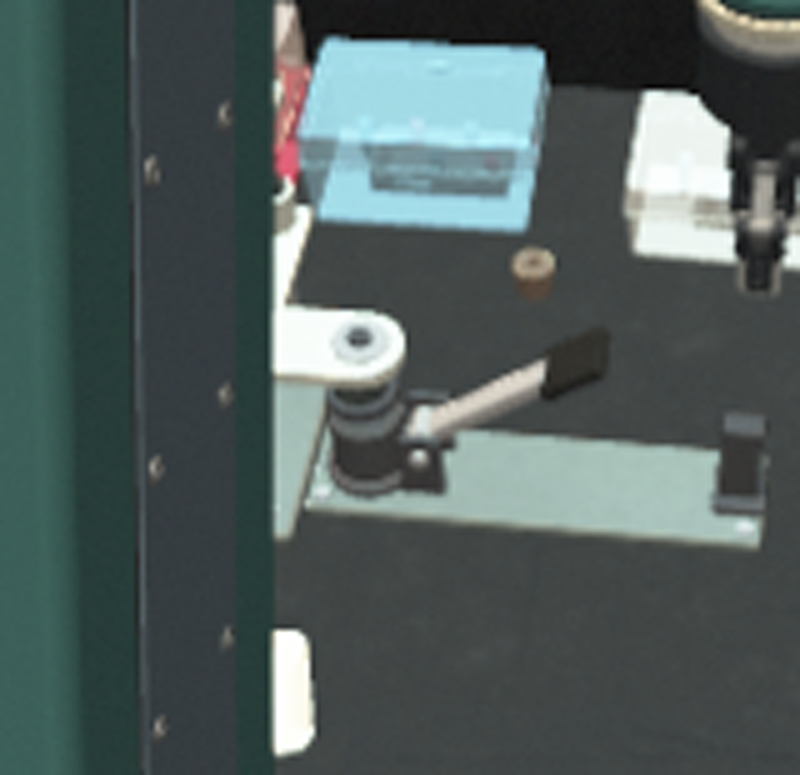

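View pics/t11.png

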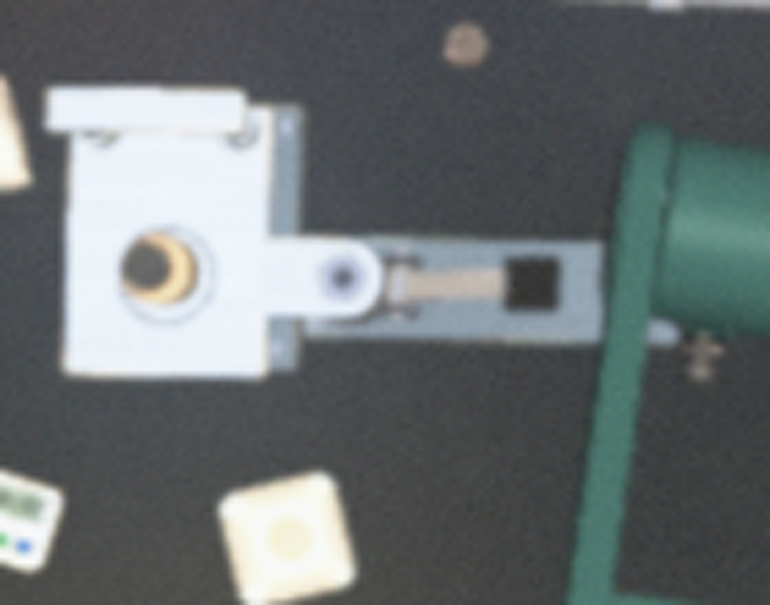

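```bash
python3 - <<'E'
from h import *
ds=get_image("side");dt=get_image("top")
S=lambda x,y:((x+.5)/5-.5+140,(y+.5)/5-.5+120)
T=lambda x,y:((x+.5)/5.5-.5+155,(y+.5)/5.5-.5+150)
print("c FL side",atz(ds,S(305,508),.01)[:2].round(4),"FL top",atz(dt,T(301,333),.01)[:2].round(4))
print("c FR side",atz(ds,S(760,549),.01)[:2].round(4))
print("post side",atz(ds,S(745,424),.075)[:2].round(4))
print("paddle top",atz(dt,T(532,284),.115)[:2].round(4), "side",atz(ds,S(577,365),.115)[:2].round(4))
print("bolt side",atz(ds,S(359,338),.12)[:2].round(4))
# overlay predicted points for jack at (.578,.2125) yaw 0
x0,y0=.577,.2125
P=[(x0-.035,y0+.035,.01),(x0+.035,y0+.035,.01),(x0-.035,y0-.235,.01),(x0+.035,y0-.235,.01),(x0,y0-.22,.075),(x0,y0-.121,.117),(x0,y0,.08),(.578,.213,.09),(.578,.213,.115)]
crop(ds,'s12.png',140,120,300,275,5,[proj(ds,p) for p in P]);crop(dt,'t12.png',155,150,295,260,5.5,[proj(dt,p) for p in P])
E
```

```text
c FL side [0.5385 0.2491] FL top [0.5439 0.2495]
c FR side [ 0.538  -0.0189]
post side [ 0.5755 -0.0047]
paddle top [0.5775 0.0905] side [0.5732 0.0903]
bolt side [0.5756 0.2134]
```

View pics/s12.png

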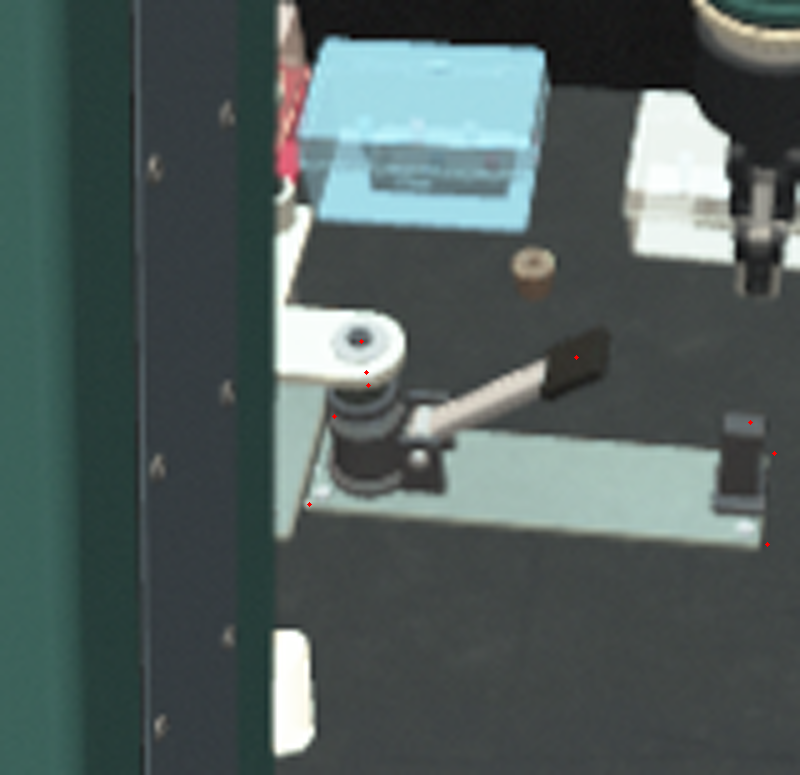

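View pics/t12.png

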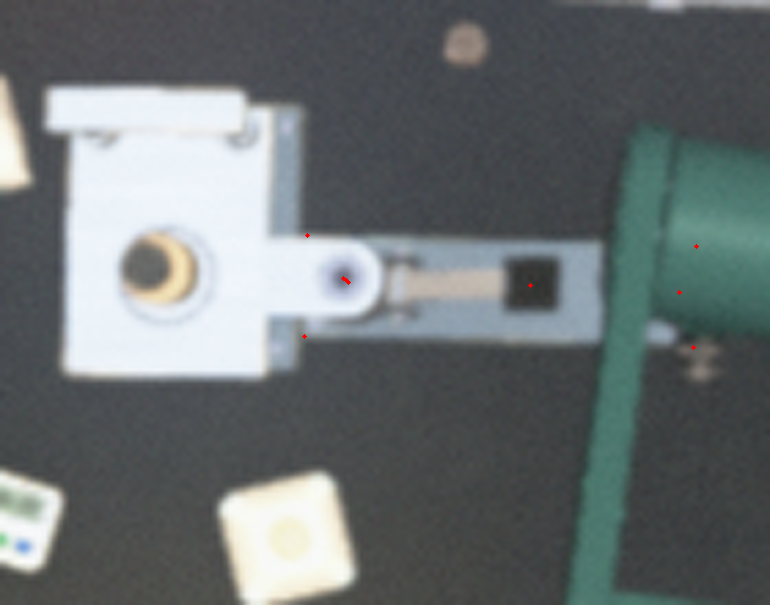

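```bash
python3 - <<'E'
import numpy as np
for a in np.arange(.65,.04,-.05): print(round(a,2),"y",round(.2145-.035-.112*np.cos(a)+.005*np.sin(a),4),"z",round(.059+.112*np.sin(a)+.005*np.cos(a)+.011*np.tan(a),4))
E
python3 -m creep '[-1,2.5,-0.2,0,0,0,0, -1,4,-0.1,0,0,0,0, -1,3.5,0,0,0,0,0, -1,0,0,2,0,0,0, -1,0,0,1.5,0,0,0, -1,0,0,0,0,0,0, -1,0,0,0,0,0,0]'; python3 - <<'E'
from h import *
to(.577,.0935,.146,0)
ds=get_image('side');crop(ds,'s13.png',140,120,300,275,5)
E
```

```text
0.65 y 0.0934 z 0.1391
0.6 y 0.0899 z 0.1339
0.55 y 0.0866 z 0.1285
0.5 y 0.0836 z 0.1231
0.45 y 0.0808 z 0.1175
0.4 y 0.0783 z 0.1119
0.35 y 0.076 z 0.1061
0.3 y 0.074 z 0.1003
0.25 y 0.0722 z 0.0944
0.2 y 0.0707 z 0.0884
0.15 y 0.0695 z 0.0823
0.1 y 0.0686 z 0.0763
0.05 y 0.0679 z 0.0701
t: 20.1
eef_pos: [0.5749, 0.0922, 0.1608]
eef_rot: [-2.222, -2.22, 0.001]
contact_force: [0.4, -0.0, 1.2]
opening: -0.0
t 20.1 at [0.5749 0.0922 0.1608] toolyhead -0.04 tilt 0.03 F [ 0.4 -0.   1.2] op -0.0
 shift cm [0.13 0.21 1.48] len 1.5 turn about tool z (rad) -0.001
```

View pics/s13.png

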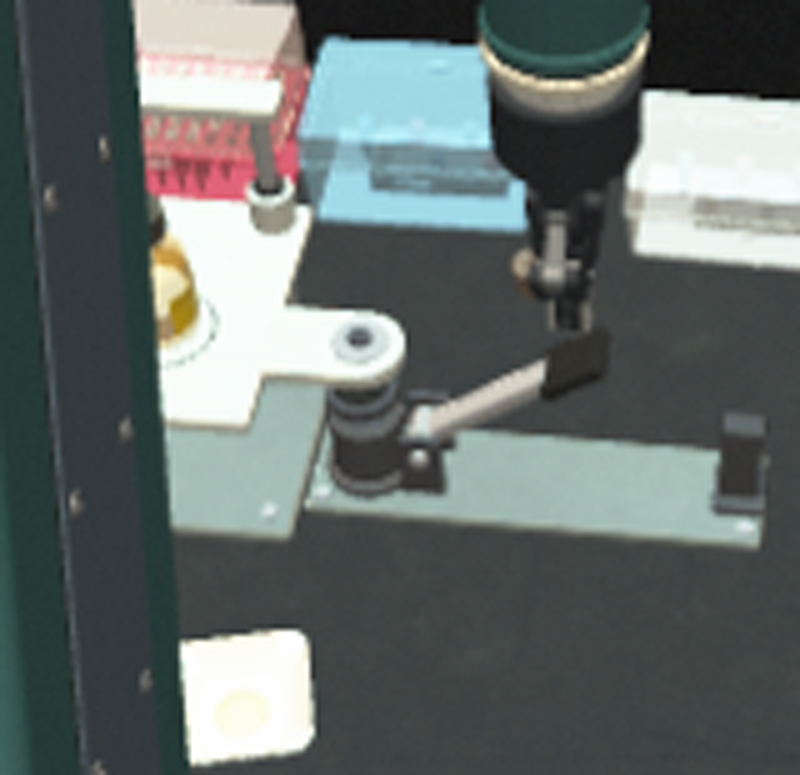

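```bash
python3 -m creep '[-1,0.1,0.2,1.2,0,0,0, -1,0,0,0.8,0,0,0, -1,-0.35,0,0.52,0,0,0, -1,-0.33,0,0.54,0,0,0, -1,-0.3,0,0.54,0,0,0, -1,-0.28,0,0.56,0,0,0, -1,0,0,0,0,0,0]'; python3 - <<'E'
from h import *
to(.577,.0808,.1175,0)
ds=get_image('side');crop(ds,'s14.png',140,120,300,275,5)
E
```

```text
t: 21.02
eef_pos: [0.5769, 0.0804, 0.1197]
eef_rot: [2.221, 2.221, -0.0]
contact_force: [-2.6, -0.1, 9.4]
opening: 0.0001
t 21.025 at [0.5769 0.0804 0.1197] toolyhead -0.01 tilt 0.03 F [-2.6 -0.1  9.4] op 0.0001
 shift cm [0.04 0.01 0.22] len 0.22 turn about tool z (rad) -0.000
```

View pics/s14.png

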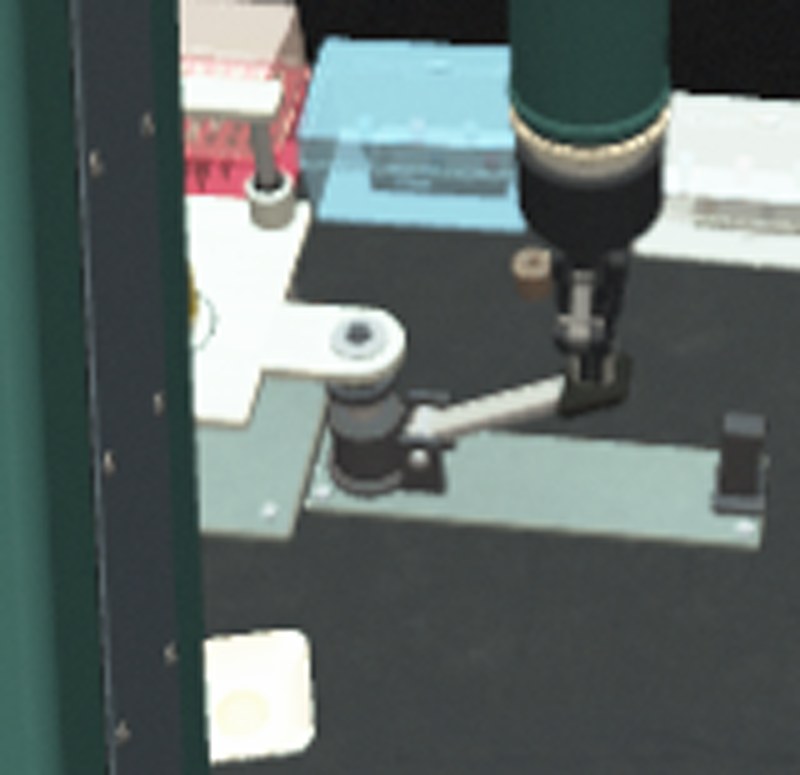

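Handle moving, saddle touching the pad and starting to lift (bolt at crop (358,334)); jack base hasn't moved. Continue the arc.

```bash
python3 -m creep '[-1,-0.25,0,0.56,0,0,0, -1,-0.23,0,0.58,0,0,0, -1,-0.2,0,0.58,0,0,0, -1,-0.18,0,0.59,0,0,0, -1,-0.15,0,0.6,0,0,0, -1,-0.12,0,0.6,0,0,0, -1,-0.09,0,0.6,0,0,0, -1,-0.07,0,0.6,0,0,0, -1,0,0,0.3,0,0,0, -1,0,0,0,0,0,0, -1,0,0,0,0,0,0]'; python3 - <<'E'
from h import *
to(.577,.0679,.07,0)
ds=get_image('side');crop(ds,'s15.png',140,120,300,275,5)
dt=get_image('top');crop(dt,'t15.png',155,150,295,260,5.5)
E
```

```text
t: 22.45
eef_pos: [0.5775, 0.0663, 0.0701]
eef_rot: [2.219, 2.22, -0.002]
contact_force: [-2.4, -7.2, 9.7]
opening: -0.0001
t 22.45 at [0.5775 0.0663 0.0701] toolyhead 0.04 tilt 0.17 F [-2.4 -7.2  9.7] op -0.0001
 shift cm [ 0.17 -0.05  0.01] len 0.17 turn about tool z (rad) 0.001
```

View pics/s15.png

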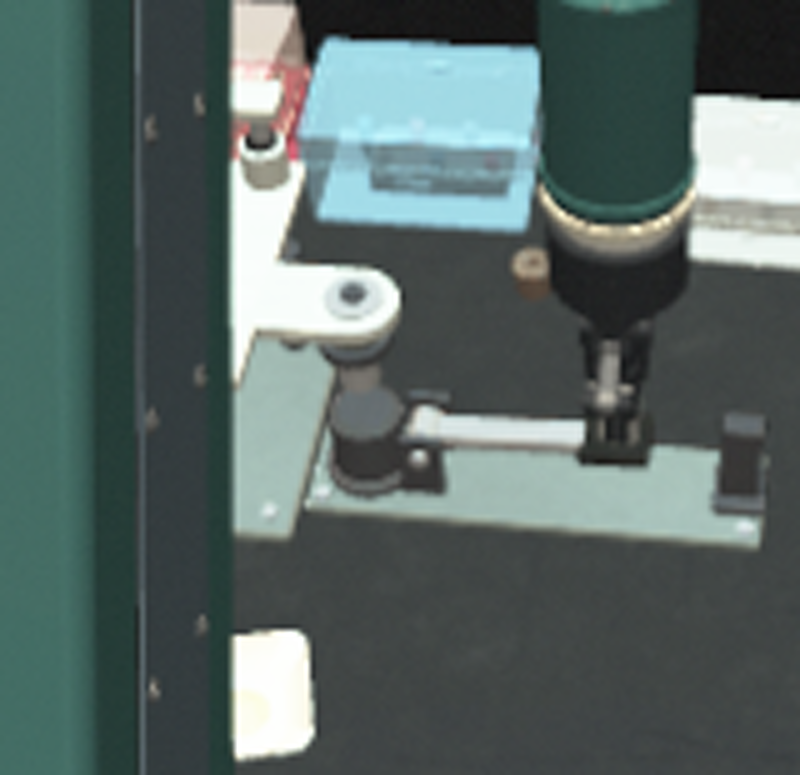

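View pics/t15.png

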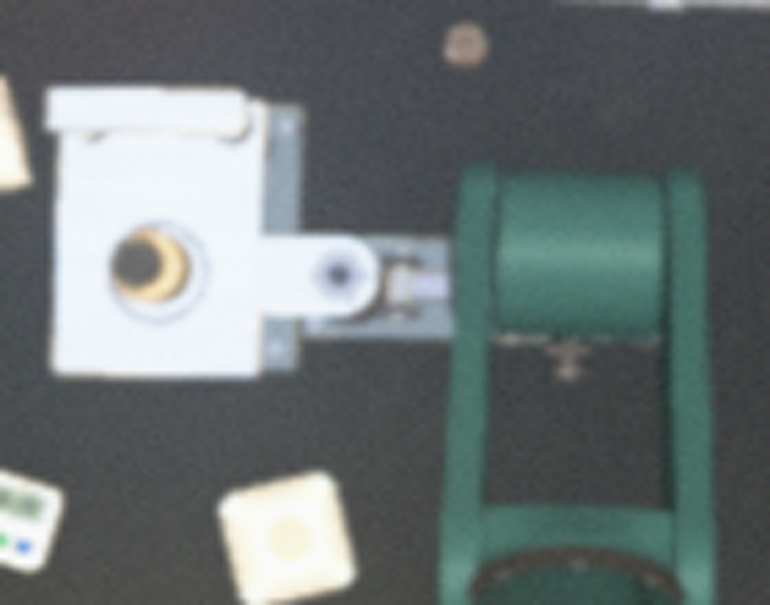

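```bash
python3 -m creep '[-1,-0.1,0,0.2,0,0,0, -1,-0.1,0,0.2,0,0,0, -1,0,0,0.2,0,0,0, -1,0,0,0,0,0,0]'; python3 - <<'E'
from h import *
to(.577,.0679,.07,0)
ds=get_image('side');crop(ds,'s16.png',140,120,300,275,5)
dt=get_image('top')
S=lambda x,y:((x+.5)/5-.5+140,(y+.5)/5-.5+120)
T=lambda x,y:((x+.5)/5.5-.5+155,(y+.5)/5.5-.5+150)
print(tri(ds,S(352,292),dt,T(339,274)))
E
```

```text
t: 23.05
eef_pos: [0.5777, 0.0659, 0.0678]
eef_rot: [2.22, 2.22, 0.003]
contact_force: [-11.2, 0.8, 42.7]
opening: 0.0001
t 23.05 at [0.5777 0.0659 0.0678] toolyhead 0.01 tilt 0.17 F [-11.2   0.8  42.7] op 0.0001
 shift cm [ 0.2  -0.07 -0.22] len 0.31 turn about tool z (rad) 0.000
(array([0.57809075, 0.2133462 , 0.15383385]), np.float64(0.002236124527120223))
```

View pics/s16.png

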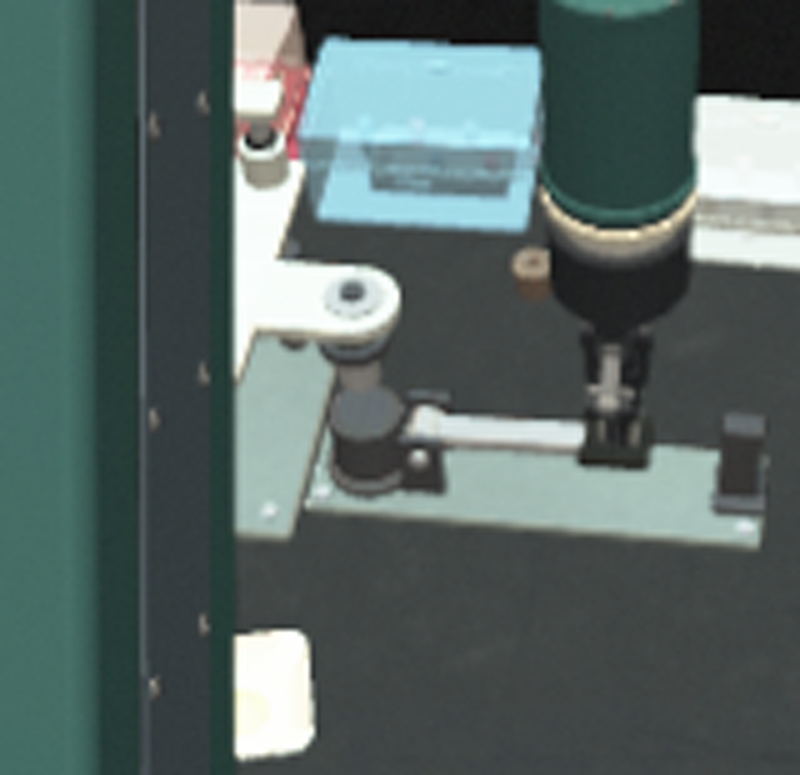

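Handle on its stop (Fz jump to 43 N), pad risen ≈36 mm. Now let it up again.

```bash
python3 -m creep '[-1,0.1,0,-0.6,0,0,0, -1,0.1,0,-0.5,0,0,0, -1,0.12,0,-0.6,0,0,0, -1,0.15,0,-0.6,0,0,0, -1,0.18,0,-0.6,0,0,0, -1,0.2,0,-0.6,0,0,0, -1,0.23,0,-0.6,0,0,0, -1,0.25,0,-0.6,0,0,0, -1,0.28,0,-0.6,0,0,0, -1,0.3,0,-0.6,0,0,0, -1,0.33,0,-0.6,0,0,0, -1,0.35,0,-0.6,0,0,0, -1,0,0,-0.6,0,0,0, -1,0,0,-0.6,0,0,0, -1,0,0,-0.6,0,0,0, -1,0,0,-0.5,0,0,0, -1,0,0,0,0,0,0, -1,0,0,0,0,0,0]'; python3 - <<'E'
from h import *
to(.577,.0935,.146,0)
ds=get_image('side');crop(ds,'s17.png',140,120,300,275,5)
dt=get_image('top');crop(dt,'t17.png',155,150,295,260,5.5)
E
```

```text
t: 25.4
eef_pos: [0.5767, 0.092, 0.1571]
eef_rot: [-2.221, -2.221, 0.0]
contact_force: [-0.2, 0.1, 0.4]
opening: 0.0002
t 25.4 at [0.5767 0.092  0.1571] toolyhead -0.01 tilt 0.02 F [-0.2  0.1  0.4] op 0.0002
 shift cm [0.15 0.03 1.11] len 1.12 turn about tool z (rad) -0.000
```

View pics/s17.png

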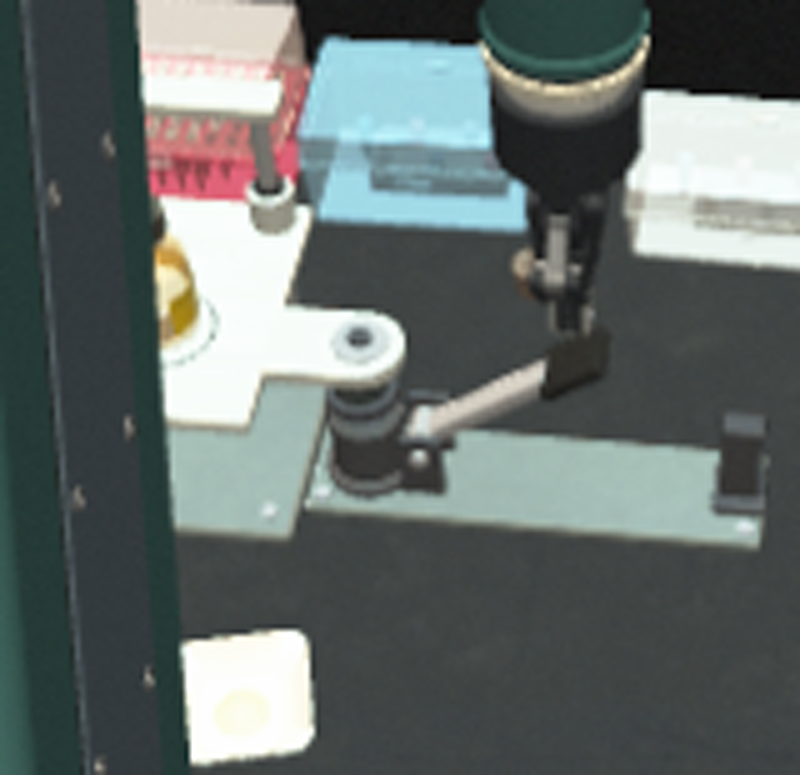

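View pics/t17.png

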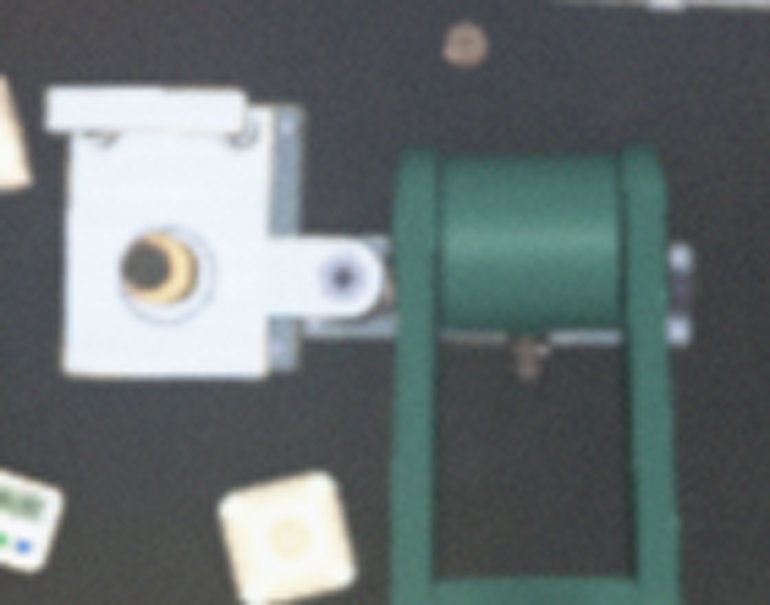

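Table and handle fully back, jack unmoved (base corner still at crop (305,508)). Second stroke.

```bash
python3 -m creep '[-1,0,0,0.9,0,0,0, -1,0,0,0.7,0,0,0, -1,-0.35,0,0.52,0,0,0, -1,-0.33,0,0.54,0,0,0, -1,-0.3,0,0.54,0,0,0, -1,-0.28,0,0.56,0,0,0, -1,-0.25,0,0.56,0,0,0, -1,-0.23,0,0.58,0,0,0, -1,-0.22,0,0.58,0,0,0, -1,-0.2,0,0.59,0,0,0, -1,-0.18,0,0.6,0,0,0, -1,-0.15,0,0.6,0,0,0, -1,-0.12,0,0.6,0,0,0, -1,-0.1,0,0.6,0,0,0, -1,0,0,0.5,0,0,0, -1,0,0,0,0,0,0, -1,0,0,0,0,0,0]'; python3 - <<'E'
from h import *
to(.577,.066,.068,0)
E
```

```text
t: 27.62
eef_pos: [0.577, 0.0637, 0.0693]
eef_rot: [2.22, 2.221, -0.001]
contact_force: [-5.9, -4.8, 20.3]
opening: 0.0
t 27.625 at [0.577  0.0637 0.0693] toolyhead 0.03 tilt 0.11 F [-5.9 -4.8 20.3] op 0.0
 shift cm [0.23 0.   0.13] len 0.27 turn about tool z (rad) 0.000
```

```bash
python3 -m creep '[-1,0,0,0.2,0,0,0, -1,0,0,0,0,0,0, -1,0,0,0,0,0,0, -1,0,0,0,0,0,0]'; python3 - <<'E'
from h import *
to(.577,.066,.068,0)
ds=get_image('side');crop(ds,'s18.png',140,120,300,275,5)
dt=get_image('top');crop(dt,'t18.png',155,150,295,260,5.5)
E
```

```text
t: 28.12
eef_pos: [0.5771, 0.0637, 0.0686]
eef_rot: [2.219, 2.221, -0.001]
contact_force: [-9.1, -3.7, 31.2]
opening: 0.0
t 28.125 at [0.5771 0.0637 0.0686] toolyhead 0.04 tilt 0.13 F [-9.1 -3.7 31.2] op 0.0
 shift cm [ 0.23 -0.01  0.06] len 0.24 turn about tool z (rad) 0.001
```

View pics/s18.png

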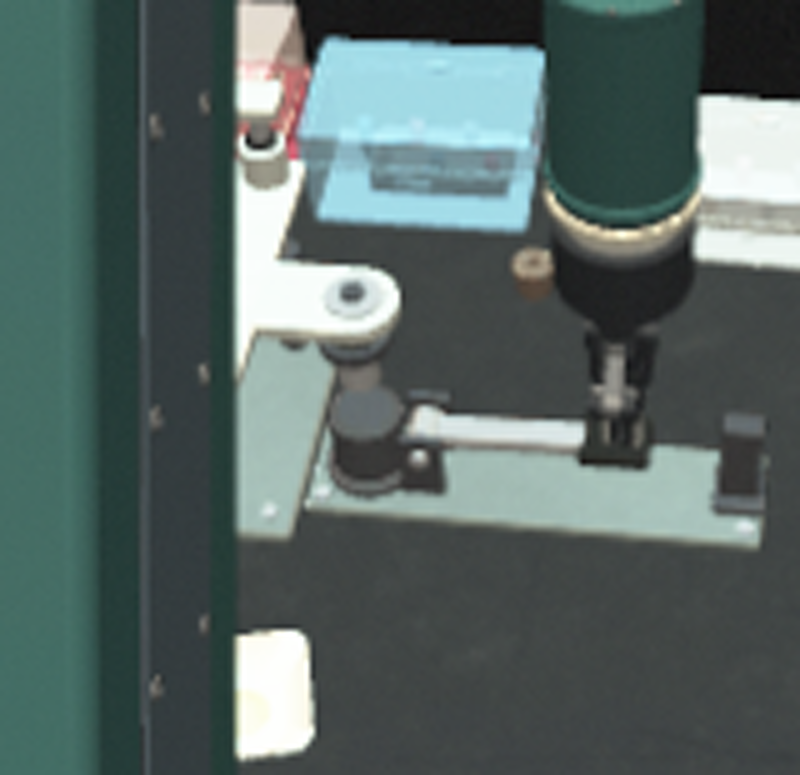

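View pics/t18.png

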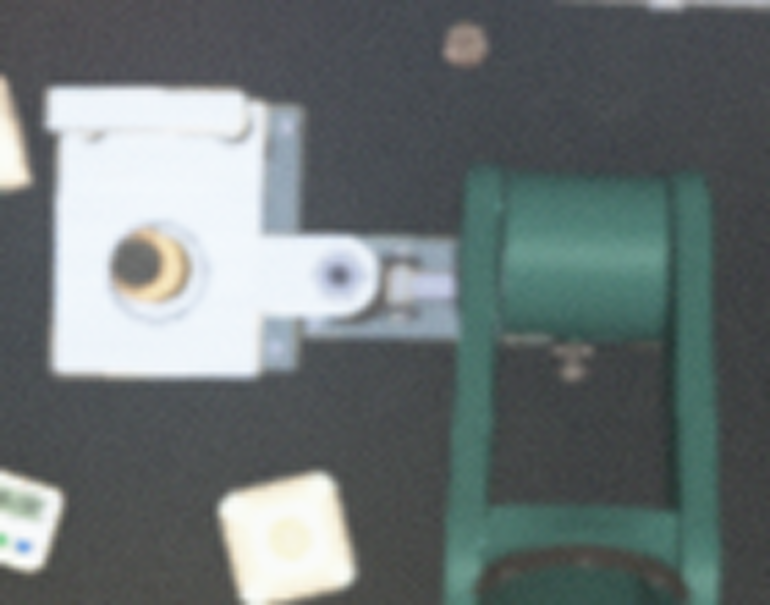

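Same state as on the trial stroke: bolt at crop (352,292), so the table is raised. The bottle is upright in the circle and the jack hasn't shifted. Handing in.

```bash
python3 -c "
from bench import *
print(sign_off()); s=sense(); print(s['t'],s['contact_force'])"
```

```text
the job is handed in; nothing more can be done
None
the job is handed in; nothing more can be done
```

I did every step in order and handed the job in at about 28 s. No verdict was reported. At hand-in I was still holding the jack handle down.

- **Bottle:** I set it upright inside the engraved circle on the table and let go. It was still standing there in the last picture.
- **Jack:** I turned it by its post to about yaw 0, because the foot plate left no room for a larger angle, and slid it under the lug. From the pictures the saddle is about 2–3 mm from the pad centre (limit 12 mm), and the jack did not visibly move during either stroke.
- **Trial stroke:** The handle went down to its stop, with the force jumping to about 43 N. The mark on the lug rose about 36 mm, and then the handle and table came all the way back.
- **Final hold:** I am pressing with about 31 N, and the mark sits at the same pixels as in the trial. The other things on the worktop that were in view had not moved.

**Disagreements and gaps:**
- The two cameras differed by 2–4 mm in x.
- The networks' pinpoints for the pad and saddle scattered by up to about 12 mm, and one was plainly wrong, so I used hand-picked image features and the tool pose instead.
- The handle angle was never measured directly. I inferred it from the force jump, the tool height and the rise of the mark.
- The beaker, big bottle and bench timer were not re-measured at the end. I never worked near the first two.

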